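# Fetch the bisque cup from behind the glaze jars

## Robot

A 6-joint arm with a two-finger parallel gripper is mounted at the origin on the work surface. World frame = base frame: x ahead of the robot, y to its left, z up, the work surface at z = 0. Lengths are in mm, angles in degrees, forces in N, time in s.
With the tool pointing down it reaches from about 250 to 775 mm from the base axis. Payload 8.9 kg.
Tool frame: the origin (TCP) lies at the very end of the fingers, on their centre line; the grasp point (between the pads) lies 19 mm behind it; z points along the fingers, y is the line along which they close (so a half turn about z gives the same grasp; the last joint's range is limited). The gripper opens to 85 mm and grips with 20 to 120 N. Pads are 22 mm wide; open, the fingers measure 114 mm over their backs; the gripper's body (76 mm by 85 mm) begins 54 mm behind the grasp point. The pads swing forward as they close: fully open they stand 13 mm farther back than shut.
Start: joints at [59.513, 16.656, -8.789, 64.555, 0, 82.019], TCP at [200.952, 485.018, 231.305] pointing down, gripper open.
Joint ranges: [-144.48, 144.48], [-52.06, 99.96], [-74.48, 78.29], [-112.23, 115.85], [-86.99, 84.42], [-180, 180]. Speed limits (degrees/s): [127.2, 127.2, 159.86, 180, 180, 180].

## Interface

Orientations are given as a 3x3 rotation matrix whose columns are the frame's x, y, z axes.
In Python, from cell import observe, get_image, camera_params, sign_off gives the robot as it stands.
- The arm moves only by the tool jog_arm, never from a script. Its argument "plan" is a list of rows, each a list of 3 entries, a list of its own where there are three numbers: the opening, from 0 (shut) to 1 (fully open), then the shift along the tool's x, y, z in m, then the turn, a rotation vector about the tool's x, y, z in degrees. A call has 1 to 10 rows; each row shifts and turns the commanded pose from where the row before left it, along the tool's axes as they then stand; what a row does not reach is not made up. A row lasts 1/12 s, in which the tool goes at most 41.7 mm and 7.16 degrees, less where a joint would pass 70% of its speed; a pose out of reach is approached as far as the arm can. A call with a gripper value outside its range is refused whole. The fingers move at their own pace and stop on an object; "newtons" is the grip in N (left out, the last holds). Time passes only in rows, so rows that do not move let the fingers close. It gives the time, the measured TCP pose, the force, the opening and the grip force at its end, in the units of the state.
- observe(): the state, without advancing time (a new reading comes with each control period).
- get_image(name): name is "scene" or "top"; returns (picture, depth): 384x512x3 uint8, red, green, blue; 384x512 float32, mm along the optical axis (not along the pixel's ray), 0 where there is no reading.
- camera_params(name): a dict with "fx", "fy", "cx", "cy" (pixels), "cam_to_world" (4x4, takes a point from camera to world coordinates). Camera axes: x right, y down, z forward; pixel columns grow to the right and rows downward; lengths in mm; the calibration is good to about 2 mm. A picture is of the moment at which its call begins. camera_params takes no time and is no camera call.
- sign_off(): hands the job in; it is judged then, once.
The state is a dict: "time": time; "joint_positions": joint angles; "joint_velocities": joint speeds; "effort": joint torques, N m; "position": TCP position; "tcp_rot": TCP orientation; "wrist_force": force on the tool from outside, world axes, zero at the start; "moment": the same for the moment, N m; "gripper_width": opening from 0.0 (shut) to 1.0 (fully open); "gripper_force": force on a finger pad.
Only numpy, scipy, OpenCV 4.12 (cv2) and the standard library are available. Lean on these libraries where they do the work, as an engineer would, in place of code of your own. Each camera call takes 0.05 s, during which the arm holds its last target. There are 200 camera calls.

## Task

The three glaze jars hem in the clay cup: first clear all three out of the caddy and stand them on the brown board, then fetch the cup and stand it in the middle of the banding wheel's top. Only then put the jars back, each standing in the middle of the coaster of its own colour. Do not knock over a jar or the cup, and set them down rather than letting them drop.

Things in the scene. Friction and masses are not known exactly. Their poses are not given: they have to be found in the camera images.
- jar_blue: loose glaze jar, a white upright cylinder 52 mm in diameter and 92 mm tall with a blue lid (the top 22 mm, same diameter) and a blue band round it, about 220 g. Origin: centre of its underside, z up. It starts on the coaster of its own colour.
- jar_yellow: loose glaze jar, a white upright cylinder 52 mm in diameter and 92 mm tall with a yellow lid (the top 22 mm, same diameter) and a yellow band round it, about 220 g. Origin: centre of its underside, z up. It starts on the coaster of its own colour.
- jar_green: loose glaze jar, a white upright cylinder 52 mm in diameter and 92 mm tall with a green lid (the top 22 mm, same diameter) and a green band round it, about 220 g. Origin: centre of its underside, z up. It starts on the coaster of its own colour.
- cup: loose terracotta-coloured cup of bisque (unglazed) clay without a handle, open at the top: straight-sided, 54 mm in outer diameter, 50 mm tall, wall 5 mm, about 100 g. Origin: centre of its underside, z up. It starts on the caddy's floor, among the three jars (about 9 mm clear of each) and 9 mm in front of the caddy's back wall.
- coaster_blue: blue square coaster, 60 x 60 mm, 3 mm thick, fixed in the caddy; the home of the jar with the blue lid. Origin: centre of its underside (its top is 3 mm higher); sides parallel to the caddy's x and y.
- coaster_yellow: yellow square coaster, 60 x 60 mm, 3 mm thick, fixed in the caddy; the home of the jar with the yellow lid. Origin: centre of its underside (its top is 3 mm higher); sides parallel to the caddy's x and y.
- coaster_green: green square coaster, 60 x 60 mm, 3 mm thick, fixed in the caddy; the home of the jar with the green lid. Origin: centre of its underside (its top is 3 mm higher); sides parallel to the caddy's x and y.
- caddy: grey fixed tray: flat floor, its top 6 mm above the table, 215 mm along its y, without side or front walls; one upright back wall along y, 6 mm thick, rising 35 mm above the floor, its near face at x = +36 mm. Origin: at table height under the place where the cup starts; x points away from the robot towards the back wall (up to 0.2 rad askew). The three coasters lie 62 mm from the origin, one towards -x, one towards +y and one towards -y, which colour is where varies.
- wheel: banding wheel (potter's small turntable) of bare metal on a dark foot, fixed, does not turn: round flat top 160 mm in diameter, 60 mm above the table. Origin: centre of its underside, at table height, straight under the middle of the top. Stands to the left or to the right of the caddy.
- ware_board: dark brown wooden board, fixed, flat and empty: 270 mm along its x, 110 mm along its y, 12 mm thick. Origin: centre of its underside, at table height. Stands on the other side of the caddy from the wheel, its long side pointing away from the robot (up to 0.15 rad askew).

How it is judged:
By the outcome, as a careful person would: the job done as asked, in the order asked, and still so for the second after the job is handed in, with the robot touching nothing.
It also fails if it takes over 144 s, if anything falls off the work surface, if the arm or the gripper's body presses on something with over 40 N, if the wrist force passes 120 N, or if a joint passes its speed limit or range.

## Working session

There is one attempt and no reset: what is moved stays moved. The work goes in short steps, Python scripts to look and compute and a tool call to move; the robot and the scene stay as the last step left them, time stands still between calls to the robot, and variables do not carry over. Pictures are saved under pics/ and viewed, at most 14 in all, crops included, and the job is handed in when it is done.

Besides the shell and the picture viewer there is one more tool, called after ">>>" as a command line: name --argument value ..., lists and objects as JSON in quotes. jog_arm: Moves the arm, as the interface text tells. Its arguments: {"type":"object","properties":{"plan":{"type":"array"},"newtons":{"type":"number"}},"required":["plan"]}

```bash
mkdir -p pics
cat > h.py <<'E'
import numpy as np, cv2
from cell import observe,get_image,camera_params,sign_off
def cloud(name):
    im,d=get_image(name); p=camera_params(name)
    v,u=np.mgrid[:384,:512]
    P=np.stack([(u-p['cx'])*d/p['fx'],(v-p['cy'])*d/p['fy'],d,np.ones_like(d)],-1)@np.array(p['cam_to_world']).T
    return im,d,P[...,:3]
E
python3 - <<'E'
from h import *
for n in('top','scene'):
    im,d,P=cloud(n); cv2.imwrite(f'pics/{n}0.png',im[...,::-1]); np.savez(f'{n}0.npz',im=im,P=P,d=d)
    print(np.round(camera_params(n)['cam_to_world'],2))
print(observe())
E
```

```text
[[-1.0000e-02 -1.0000e+00  9.0000e-02  4.8332e+02]
 [-1.0000e+00  1.0000e-02  1.0000e-02  7.9100e+00]
 [-1.0000e-02 -9.0000e-02 -1.0000e+00  8.1793e+02]
 [ 0.0000e+00  0.0000e+00  0.0000e+00  1.0000e+00]]
[[-6.7000e-01  6.3000e-01 -4.0000e-01  8.7091e+02]
 [ 7.5000e-01  5.7000e-01 -3.4000e-01  2.5297e+02]
 [ 1.0000e-02 -5.3000e-01 -8.5000e-01  6.9038e+02]
 [ 0.0000e+00  0.0000e+00  0.0000e+00  1.0000e+00]]
{'time': 0.1, 'joint_positions': array([ 5.95144258e+01,  1.66867694e+01, -8.82582009e+00,  6.45556856e+01,
       -1.06176250e-04,  8.20198755e+01]), 'joint_velocities': array([ 0.07816024, -0.04452243,  0.15173971, -0.06902391, -0.07721144,
        0.08796001]), 'effort': array([ 8.05986565e-04, -5.37977922e+01,  3.31918395e+01,  9.33990319e-03,
       -2.47316239e-04, -3.80080087e-05]), 'position': array([200.74078564, 484.68122286, 230.78607193]), 'tcp_rot': array([[-9.23843080e-01,  3.82770949e-01, -6.02939611e-04],
       [ 3.82771389e-01,  9.23842523e-01, -1.02783068e-03],
       [ 1.63597527e-04, -1.18034229e-03, -9.99999290e-01]]), 'wrist_force': array([-0.05858407,  0.09439509, -0.40998813]), 'moment': array([ 0.02961599,  0.04313661, -0.0205632 ]), 'gripper_force': 0.0, 'gripper_width': 1.0003475714422128}
```

View pics/top0.png

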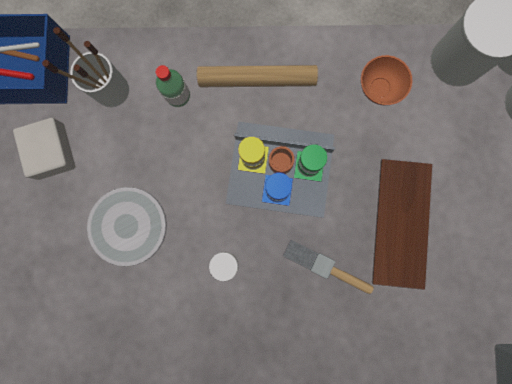

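View pics/scene0.png

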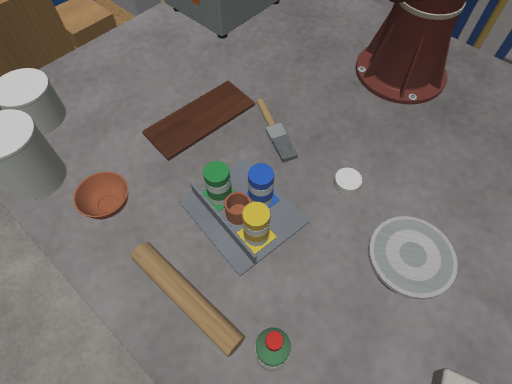

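The top view shows the cup at (281,160), hemmed in by the yellow jar (252,150), green jar (313,159) and blue jar (278,187). The wheel is at (127,226) and the board at (403,224). The scene view agrees, and each jar stands on its own-coloured coaster.

Run:
```python
from h import *
for n in('top','scene'):
    f=np.load(n+'0.npz'); im,P,d=f['im'],f['P'],f['d']
    z=P[...,2]; hsv=cv2.cvtColor(im,cv2.COLOR_RGB2HSV); H,S,V=[hsv[...,i] for i in range(3)]
    ok=d>0
    roi=ok&(P[...,0]>300)&(P[...,0]<650)&(abs(P[...,1]+40)<170)
    print(n)
    def circ(m):
        q=P[m]; (c,r)=cv2.minEnclosingCircle(q[:,:2].astype(np.float32)); return np.round([*c,r,np.median(q[:,2]),len(q)],1)
    for c,h in dict(blue=(100,125),yellow=(20,33),green=(50,85)).items():
        m=roi&(H>=h[0])&(H<=h[1])&(S>110)
        print(c,'lid',circ(m&(z>94)))
        q=P[m&(z<14)&(z>4)]; 
        if len(q)>20: print('  coaster',np.round(cv2.minAreaRect(q[:,:2].astype(np.float32)),1) if 0 else cv2.minAreaRect(q[:,:2].astype(np.float32)),np.median(q[:,2]))
    m=roi&((H<14)|(H>172))&(S>100)&(z>50)&(z<64)&(abs(P[...,1]-10)<120)&(P[...,0]>380)
    print('cup rim',circ(m))
    m=ok&(abs(z-60)<7)&(P[...,1]>120)&(P[...,0]<560)&(S<60)
    k,l,st,_=cv2.connectedComponentsWithStats(m.astype(np.uint8)); i=1+st[1:,4].argmax(); print('wheel',circ(l==i))
    m=ok&((H<15)|(H>172))&(S>60)&(V<130)&(abs(z-12)<8)&(P[...,1]<-60)
    k,l,st,_=cv2.connectedComponentsWithStats(m.astype(np.uint8)); i=1+st[1:,4].argmax(); print('board',cv2.minAreaRect(P[l==i][:,:2].astype(np.float32)),np.median(z[l==i]))
    m=roi&(z>35)&(z<46)&(S<60)&(abs(P[...,1]-0)<120)&(P[...,0]>440)
    print('wall',cv2.minAreaRect(P[m][:,:2].astype(np.float32)),np.median(z[m]))
    w=ok&(z>20)&(P[...,1]<0)&(P[...,0]<650); print
```

```text
top
blue lid [567.3 -13.3  25.8 100.  557. ]
  coaster ((571.7942504882812, -14.203617095947266), (59.579345703125, 65.59941101074219), 81.12301635742188) 8.03262270041273
yellow lid [637.5  38.8  25.4 100.  421. ]
  coaster ((631.3797607421875, 39.52110290527344), (59.41319274902344, 44.018829345703125), 83.02405548095703) 8.274236681123739
green lid [622.2 -81.9  25.6 100.3 535. ]
  coaster ((618.9481201171875, -83.59513092041016), (58.29890441894531, 54.52458190917969), 81.2568588256836) 8.010015097615906
cup rim [627.9 -21.4  26.7  54.9 148. ]
wheel [ 491.9  295.2   80.1   59.3 4709. ]
board ((495.91278076171875, -281.0600891113281), (110.81141662597656, 269.73834228515625), 84.1929931640625) 11.193614802075217
wall ((608.7744140625, -38.338722229003906), (95.45064544677734, 13.237586975097656), 73.71981048583984) 39.8294273380987
scene
blue lid [567.2 -12.4  26.1 101.3 476. ]
  coaster ((558.4320068359375, -34.476478576660156), (105.71422576904297, 46.688316345214844), 81.8206558227539) 9.14867651356758
yellow lid [638.9  39.7  25.9 101.2 414. ]
  coaster ((630.5245971679688, 24.749549865722656), (94.43939208984375, 38.3106803894043), 87.89398956298828) 9.551527999369114
green lid [622.4 -81.8  26.5 101.2 471. ]
  coaster ((625.40576171875, -89.05674743652344), (56.87934112548828, 57.46297836303711), 12.247339248657227) 9.117118695608724
cup rim [629.1 -20.4  26.5  55.6 131. ]
wheel [ 491.6  295.5   80.4   60.6 5351. ]
board ((495.3843994140625, -280.5934143066406), (112.5176773071289, 270.3088073730469), 83.98057556152344) 12.189105489830354
wall ((588.6489868164062, -20.462745666503906), (25.25359535217285, 88.77027893066406), 33.29856491088867) 41.30665692259083
```

```bash
cat >> h.py <<'E'
C=np.array([628.7,-20.9]); A=np.radians(-7.5); ex=np.array([np.cos(A),np.sin(A)]); ey=np.array([-ex[1],ex[0]])
B=np.array([495.6,-280.8]); b=np.array([np.cos(np.radians(-5.9)),np.sin(np.radians(-5.9))])
T=dict(green=C-62*ey,yellow=C+62*ey,blue=C-62*ex,cup=C,wheel=np.array([491.7,295.4]),bg=B+90*b,bb=B,by=B-90*b)
def to(name,yaw,z):
    "tool-frame shift (mm) and turn about tool z to reach a place"
    s=observe(); R=s['tcp_rot']; t=np.r_[T[name],z]
    y=np.degrees(np.arctan2(R[1,1],R[0,1])); turn=-((yaw-y+180)%360-180)
    return np.round(R.T@(t-s['position']),1),round(turn,1),np.round(s['position'],1)
E
python3 - <<'E'
from h import *
for n in('top','scene'):
    f=np.load(n+'0.npz'); im,P=f['im'],f['P']; H,S,V=np.moveaxis(cv2.cvtColor(im,cv2.COLOR_RGB2HSV),2,0)
    m=(P[...,2]>94)&(P[...,2]<108)&(H>=20)&(H<=33)&(S>110)&(abs(P[...,1]-40)<50)&(abs(P[...,0]-640)<50)
    print(n,cv2.minEnclosingCircle(P[m][:,:2].astype(np.float32)))
print({k:v.round(1) for k,v in T.items()})
s=observe(); print(to('green',-7.5,190))
# rotate first: shift in final frame
p=T['green']-s['position'][:2]; print('after turn: tool x',p@ey,'tool y',p@ex)
E
```

```text
top ((638.7186279296875, 39.17379379272461), 25.79792022705078)
scene ((639.02978515625, 39.72711181640625), 26.032901763916016)
{'green': array([620.6, -82.4]), 'yellow': array([636.8,  40.6]), 'blue': array([567.2, -12.8]), 'cup': array([628.7, -20.9]), 'wheel': array([491.7, 295.4]), 'bg': array([ 585.1, -290.1]), 'bb': array([ 495.6, -280.8]), 'by': array([ 406.1, -271.5])}
(array([-604.9, -363.1,   41.1]), np.float64(75.0), array([200.7, 484.7, 230.8]))
after turn: tool x -507.3960187361039 tool y 490.2895558340681
```

>>> jog_arm --plan '[[0.78, [0, 0, 0], [0, 0, 7.1]], [0.78, [0, 0, 0], [0, 0, 7.1]], [0.78, [0, 0, 0], [0, 0, 7.1]], [0.78, [0, 0, 0], [0, 0, 7.1]], [0.78, [0, 0, 0], [0, 0, 7.1]], [0.78, [0, 0, 0], [0, 0, 7.1]], [0.78, [0, 0, 0], [0, 0, 7.1]], [0.78, [0, 0, 0], [0, 0, 7.1]], [0.78, [0, 0, 0], [0, 0, 7.1]], [0.78, [0, 0, 0], [0, 0, 7.1]]]' --newtons 30

```text
time: 0.93
position: [200.8, 484.8, 231.0]
tcp_rot: [[0.067, 0.998, -0.0], [0.998, -0.067, -0.001], [-0.001, -0.0, -1.0]]
wrist_force: [-0.6, 0.1, 0.1]
gripper_width: 0.777
gripper_force: 0.0
```

```bash
sed -i 's/628.7,-20.9/629.4,-21.0/;s/radians(-7.5)/radians(-7.8)/' h.py; python3 -c "
from h import *
print(to('green',-7.8,170))"
```

```text
(array([-537.7,  457.4,   61.2]), np.float64(3.9), array([200.8, 484.8, 231. ]))
```

>>> jog_arm --plan '[[0.78, [0, 0, 0], [0, 0, 3.9]], [0.78, [-0.0252, 0.0247, 0], [0, 0, 0]], [0.78, [-0.0252, 0.0247, 0], [0, 0, 0]], [0.78, [-0.0252, 0.0247, 0], [0, 0, 0]], [0.78, [-0.0252, 0.0247, 0], [0, 0, 0]], [0.78, [-0.0252, 0.0247, 0], [0, 0, 0]], [0.78, [-0.0252, 0.0247, 0], [0, 0, 0]], [0.78, [-0.0252, 0.0247, 0], [0, 0, 0]], [0.78, [-0.0252, 0.0247, 0], [0, 0, 0]], [0.78, [-0.0252, 0.0247, 0], [0, 0, 0]]]'

```text
time: 1.77
position: [392.7, 229.9, 231.2]
tcp_rot: [[0.129, 0.992, -0.0], [0.992, -0.129, -0.0], [-0.0, -0.0, -1.0]]
wrist_force: [0.6, 1.3, -0.4]
gripper_width: 0.781
gripper_force: 0.0
```

>>> jog_arm --plan '[[0.78, [-0.0252, 0.0247, 0], [0, 0, 0]], [0.78, [-0.0252, 0.0247, 0], [0, 0, 0]], [0.78, [-0.0252, 0.0247, 0], [0, 0, 0]], [0.78, [-0.0252, 0.0247, 0], [0, 0, 0]], [0.78, [-0.0252, 0.0247, 0], [0, 0, 0]], [0.78, [-0.0252, 0.0247, 0.01], [0, 0, 0]], [0.78, [-0.0252, 0.0247, 0.02], [0, 0, 0]], [0.78, [-0.0252, 0.0247, 0.02], [0, 0, 0]], [0.78, [-0.0252, 0.0247, 0.01], [0, 0, 0]], [0.78, [-0.012, 0.012, 0], [0, 0, 0]]]'

```text
time: 2.6
position: [594.0, -38.7, 168.1]
tcp_rot: [[0.131, 0.991, -0.003], [0.991, -0.131, -0.0], [-0.001, -0.003, -1.0]]
wrist_force: [-0.9, 1.0, -0.2]
gripper_width: 0.782
gripper_force: 0.0
```

```bash
python3 -c "
from h import *
print(to('green',-7.8,52))"
```

```text
(array([-39.8,  32.9, 116. ]), np.float64(0.3), array([594. , -38.7, 168.1]))
```

>>> jog_arm --plan '[[0.78, [-0.02, 0.0165, 0], [0, 0, 0]], [0.78, [-0.02, 0.0165, 0], [0, 0, 0]], [0.78, [0, 0, 0.01], [0, 0, 0]], [0.78, [0, 0, 0.015], [0, 0, 0]], [0.78, [0, 0, 0], [0, 0, 0]]]'

```text
time: 3.02
position: [619.5, -79.4, 143.2]
tcp_rot: [[0.13, 0.992, -0.005], [0.992, -0.13, 0.001], [0.001, -0.005, -1.0]]
wrist_force: [-1.0, -0.0, -0.5]
gripper_width: 0.777
gripper_force: 0.0
```

```bash
python3 -c "
from h import *
print(to('green',-7.8,52))
im,_=get_image('scene'); cv2.imwrite('pics/a.png',cv2.resize(im[120:260,140:330,::-1],None,fx=4,fy=4))"
```

```text
(array([-2.9,  2.3, 91.1]), np.float64(0.4), array([619.5, -79.4, 143.2]))
```

View pics/a.png

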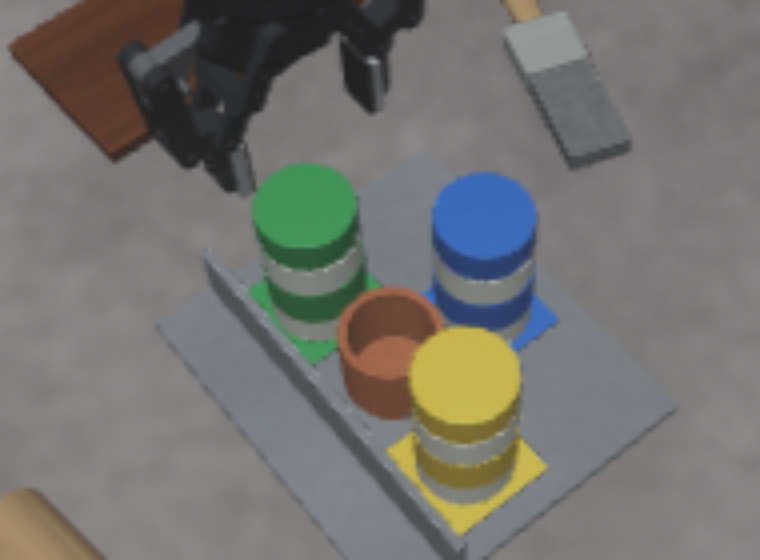

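The crop shows the open fingers over the green jar (lid at 305,205), one on each side of it along the caddy's x, and clear of the back wall.

>>> jog_arm --plan '[[0.78, [-0.0029, 0.0023, 0.01], [0, 0, 0.4]], [0.78, [0, 0, 0.016], [0, 0, 0]], [0.78, [0, 0, 0.018], [0, 0, 0]], [0.78, [0, 0, 0.018], [0, 0, 0]], [0.78, [0, 0, 0.016], [0, 0, 0]], [0.78, [0, 0, 0.009], [0, 0, 0]], [0.78, [0, 0, 0.004], [0, 0, 0]], [0.78, [0, 0, 0], [0, 0, 0]]]'

```text
time: 3.73
position: [622.9, -82.4, 54.8]
tcp_rot: [[0.136, 0.991, -0.001], [0.991, -0.136, 0.0], [0.0, -0.001, -1.0]]
wrist_force: [1.2, 0.4, -0.7]
gripper_width: 0.781
gripper_force: 0.0
```

>>> jog_arm --plan '[[0.5, [0, 0, 0], [0, 0, 0]], [0.5, [0, 0, 0], [0, 0, 0]], [0.5, [0, 0, 0], [0, 0, 0]], [0.5, [0, 0, 0], [0, 0, 0]], [0.5, [0, 0, 0], [0, 0, 0]], [0.5, [0, 0, 0], [0, 0, 0]]]' --newtons 30

```text
time: 4.23
position: [623.8, -82.8, 56.3]
tcp_rot: [[0.136, 0.991, 0.001], [0.991, -0.136, -0.0], [-0.0, 0.001, -1.0]]
wrist_force: [-2.0, 1.1, 6.0]
gripper_width: 0.606
gripper_force: 32.0
```

>>> jog_arm --plan '[[0.5, [0, 0, -0.006], [0, 0, 0]], [0.5, [0, 0, -0.014], [0, 0, 0]], [0.5, [0, 0, -0.02], [0, 0, 0]], [0.5, [0, 0, -0.02], [0, 0, 0]], [0.5, [0, 0, -0.02], [0, 0, 0]], [0.5, [0, 0, -0.02], [0, 0, 0]], [0.5, [0, 0, -0.01], [0, 0, 0]], [0.5, [0, 0, 0], [0, 0, 0]]]'

```text
time: 4.9
position: [624.6, -83.0, 167.8]
tcp_rot: [[0.136, 0.991, 0.004], [0.991, -0.136, -0.001], [-0.0, 0.004, -1.0]]
wrist_force: [0.5, -0.5, -1.4]
gripper_width: 0.597
gripper_force: 31.9
```

```bash
python3 -c "
from h import *
print(to('bg',-7.8,160)); print(observe()['wrist_force'],observe()['gripper_force'])"
```

```text
(array([-210.5,  -11. ,    7.9]), np.float64(-0.0), array([624.6, -83. , 167.8]))
[ 0.5458946  -0.50314912 -1.42045685] 31.87957461923361
```

>>> jog_arm --plan '[[0.5, [-0.012, 0, 0], [0, 0, 0]], [0.5, [-0.025, -0.001, 0], [0, 0, 0]], [0.5, [-0.032, -0.002, 0], [0, 0, 0]], [0.5, [-0.036, -0.002, 0], [0, 0, 0]], [0.5, [-0.036, -0.002, 0], [0, 0, 0]], [0.5, [-0.032, -0.002, 0], [0, 0, 0]], [0.5, [-0.025, -0.002, 0], [0, 0, 0]], [0.5, [-0.0125, 0, 0], [0, 0, 0]], [0.5, [0, 0, 0], [0, 0, 0]], [0.5, [0, 0, 0], [0, 0, 0]]]'

```text
time: 5.73
position: [582.9, -289.9, 163.9]
tcp_rot: [[0.137, 0.991, -0.002], [0.991, -0.137, 0.001], [0.001, -0.002, -1.0]]
wrist_force: [-0.9, 1.6, -1.4]
gripper_width: 0.599
gripper_force: 31.8
```

>>> jog_arm --plan '[[0.5, [0, 0, 0.01], [0, 0, 0]], [0.5, [0, 0, 0.02], [0, 0, 0]], [0.5, [0, 0, 0.02], [0, 0, 0]], [0.5, [0, 0, 0.02], [0, 0, 0]], [0.5, [0, 0, 0.015], [0, 0, 0]], [0.5, [0, 0, 0.008], [0, 0, 0]], [0.5, [0, 0, 0], [0, 0, 0]], [0.5, [0, 0, 0], [0, 0, 0]]]'

```text
time: 6.4
position: [583.8, -288.8, 72.1]
tcp_rot: [[0.135, 0.991, -0.001], [0.991, -0.135, 0.0], [0.0, -0.001, -1.0]]
wrist_force: [0.2, -0.1, -3.1]
gripper_width: 0.602
gripper_force: 31.8
```

```bash
python3 -c "
from h import *
print(to('bg',-7.8,59.3)); print(observe()['wrist_force'],observe()['gripper_force'])"
```

```text
(array([-1.1,  1.5, 12.8]), np.float64(0.1), array([ 583.8, -288.8,   72.1]))
[ 0.21403919 -0.05531333 -3.079942  ] 31.847455501556396
```

>>> jog_arm --plan '[[0.5, [-0.001, 0.0015, 0.004], [0, 0, 0]], [0.5, [0, 0, 0.004], [0, 0, 0]], [0.5, [0, 0, 0.002], [0, 0, 0]], [0.5, [0, 0, 0.001], [0, 0, 0]], [0.5, [0, 0, 0], [0, 0, 0]], [0.5, [0, 0, 0], [0, 0, 0]]]'

```text
time: 6.9
position: [585.1, -291.0, 61.4]
tcp_rot: [[0.136, 0.991, 0.0], [0.991, -0.136, -0.0], [-0.0, 0.0, -1.0]]
wrist_force: [0.4, -0.3, -2.0]
gripper_width: 0.605
gripper_force: 31.8
```

>>> jog_arm --plan '[[0.5, [0, 0, 0.001], [0, 0, 0]], [0.5, [0, 0, 0.0], [0, 0, 0]]]'

```text
time: 7.07
position: [585.1, -291.0, 60.3]
tcp_rot: [[0.136, 0.991, 0.0], [0.991, -0.136, -0.0], [-0.0, 0.0, -1.0]]
wrist_force: [-0.0, 1.6, -1.7]
gripper_width: 0.604
gripper_force: 31.9
```

>>> jog_arm --plan '[[0.5, [0, 0, 0.001], [0, 0, 0]], [0.5, [0, 0, 0.0], [0, 0, 0]]]'

```text
time: 7.23
position: [585.1, -291.0, 59.4]
tcp_rot: [[0.136, 0.991, 0.0], [0.991, -0.136, -0.0], [-0.0, 0.0, -1.0]]
wrist_force: [0.6, -0.6, -1.3]
gripper_width: 0.6
gripper_force: 31.8
```

>>> jog_arm --plan '[[0.5, [0, 0, 0.001], [0, 0, 0]], [0.5, [0, 0, 0.0], [0, 0, 0]]]'

```text
time: 7.4
position: [585.1, -291.1, 59.3]
tcp_rot: [[0.136, 0.991, 0.0], [0.991, -0.136, -0.001], [-0.0, 0.001, -1.0]]
wrist_force: [-3.1, 1.6, 6.8]
gripper_width: 0.601
gripper_force: 32.5
```

>>> jog_arm --plan '[[0.65, [0, 0, 0], [0, 0, 0]], [0.72, [0, 0, 0], [0, 0, 0]], [0.78, [0, 0, 0], [0, 0, 0]], [0.78, [0, 0, 0], [0, 0, 0]], [0.78, [0, 0, -0.01], [0, 0, 0]], [0.78, [0, 0, -0.02], [0, 0, 0]], [0.78, [0, 0, -0.025], [0, 0, 0]], [0.78, [0, 0, -0.025], [0, 0, 0]], [0.78, [0, 0, -0.02], [0, 0, 0]], [0.78, [0, 0, -0.01], [0, 0, 0]]]'

```text
time: 8.23
position: [586.2, -291.6, 172.0]
tcp_rot: [[0.136, 0.991, 0.004], [0.991, -0.136, -0.002], [-0.002, 0.004, -1.0]]
wrist_force: [-0.2, 0.3, 0.6]
gripper_width: 0.783
gripper_force: 0.0
```

```bash
python3 -c "
from h import *
print(to('yellow',-7.8,168)); print(observe()['wrist_force'],observe()['gripper_width'])"
```

```text
(array([335.9,   6. ,   3.4]), np.float64(-0.0), array([ 586.2, -291.6,  172. ]))
[-0.22634764  0.34178336  0.60541704] 0.7828769213218387
```

>>> jog_arm --plan '[[0.78, [0.02, 0, 0], [0, 0, 0]], [0.78, [0.035, 0.001, 0], [0, 0, 0]], [0.78, [0.04, 0.001, 0], [0, 0, 0]], [0.78, [0.04, 0.001, 0], [0, 0, 0]], [0.78, [0.04, 0.001, 0], [0, 0, 0]], [0.78, [0.04, 0.001, 0], [0, 0, 0]], [0.78, [0.04, 0.001, 0], [0, 0, 0]], [0.78, [0.04, 0, 0], [0, 0, 0]], [0.78, [0.03, 0, 0], [0, 0, 0]], [0.78, [0.01, 0, 0], [0, 0, 0]]]'

```text
time: 9.07
position: [636.4, 44.7, 168.1]
tcp_rot: [[0.132, 0.991, -0.0], [0.991, -0.132, 0.001], [0.001, -0.001, -1.0]]
wrist_force: [-0.9, -0.0, -0.1]
gripper_width: 0.781
gripper_force: 0.0
```

>>> jog_arm --plan '[[0.78, [0, 0, 0.01], [0, 0, 0]], [0.78, [0, 0, 0.015], [0, 0, 0]], [0.78, [0, 0, 0], [0, 0, 0]], [0.78, [0, 0, 0], [0, 0, 0]]]'

```text
time: 9.4
position: [635.5, 39.0, 142.2]
tcp_rot: [[0.137, 0.991, -0.003], [0.991, -0.137, -0.0], [-0.001, -0.003, -1.0]]
wrist_force: [-0.2, -0.3, 0.0]
gripper_width: 0.778
gripper_force: 0.0
```

```bash
python3 -c "
from h import *
print(to('yellow',-7.8,56)); print(observe()['wrist_force'],observe()['gripper_width'])"
```

```text
(array([ 1.8,  2.3, 86.2]), np.float64(-0.1), array([635.5,  39. , 142.2]))
[-0.21579979 -0.26573354  0.04042128] 0.7781295266055777
```

>>> jog_arm --plan '[[0.78, [0.001, 0.003, 0.01], [0, 0, 0]], [0.78, [0, 0, 0.016], [0, 0, 0]], [0.78, [0, 0, 0.018], [0, 0, 0]], [0.78, [0, 0, 0.018], [0, 0, 0]], [0.78, [0, 0, 0.014], [0, 0, 0]], [0.78, [0, 0, 0.007], [0, 0, 0]], [0.78, [0, 0, 0.004], [0, 0, 0]], [0.78, [0, 0, 0], [0, 0, 0]]]'

```text
time: 10.07
position: [639.5, 40.4, 55.8]
tcp_rot: [[0.136, 0.991, -0.001], [0.991, -0.136, 0.0], [-0.0, -0.001, -1.0]]
wrist_force: [-0.0, -0.1, -0.5]
gripper_width: 0.783
gripper_force: 0.0
```

>>> jog_arm --plan '[[0.5, [0, 0, 0], [0, 0, 0]], [0.5, [0, 0, 0], [0, 0, 0]], [0.5, [0, 0, 0], [0, 0, 0]], [0.5, [0, 0, 0], [0, 0, 0]], [0.5, [0, 0, 0], [0, 0, 0]], [0.5, [0, 0, 0], [0, 0, 0]]]'

```text
time: 10.57
position: [640.2, 40.7, 57.2]
tcp_rot: [[0.136, 0.991, 0.002], [0.991, -0.136, -0.0], [-0.0, 0.002, -1.0]]
wrist_force: [-1.3, -0.5, 5.9]
gripper_width: 0.604
gripper_force: 32.2
```

>>> jog_arm --plan '[[0.5, [0, 0, -0.006], [0, 0, 0]], [0.5, [0, 0, -0.014], [0, 0, 0]], [0.5, [0, 0, -0.02], [0, 0, 0]], [0.5, [0, 0, -0.02], [0, 0, 0]], [0.5, [0, 0, -0.02], [0, 0, 0]], [0.5, [0, 0, -0.02], [0, 0, 0]], [0.5, [0, 0, -0.01], [0, 0, 0]], [0.5, [0, 0, 0], [0, 0, 0]]]'

```text
time: 11.23
position: [640.9, 40.8, 168.7]
tcp_rot: [[0.136, 0.991, 0.004], [0.991, -0.136, -0.0], [0.0, 0.004, -1.0]]
wrist_force: [-0.1, -1.1, -2.6]
gripper_width: 0.601
gripper_force: 32.1
```

```bash
python3 -c "
from h import *
print(to('by',-7.8,168)); print(observe()['wrist_force'],observe()['gripper_width'])"
```

```text
(array([-3.413e+02, -1.903e+02, -1.000e-01]), np.float64(-0.0), array([640.9,  40.8, 168.7]))
[-0.07736222 -1.11716969 -2.61657056] 0.6013750195042705
```

>>> jog_arm --plan '[[0.5, [-0.012, -0.007, -0.008], [0, 0, 0]], [0.5, [-0.024, -0.013, -0.008], [0, 0, 0]], [0.5, [-0.032, -0.018, -0.004], [0, 0, 0]], [0.5, [-0.034, -0.019, 0], [0, 0, 0]], [0.5, [-0.034, -0.019, 0], [0, 0, 0]], [0.5, [-0.034, -0.019, 0], [0, 0, 0]], [0.5, [-0.034, -0.019, 0], [0, 0, 0]], [0.5, [-0.034, -0.019, 0], [0, 0, 0]], [0.5, [-0.034, -0.019, 0], [0, 0, 0]], [0.5, [-0.032, -0.018, 0], [0, 0, 0]]]'

```text
time: 12.07
position: [427.3, -238.2, 185.2]
tcp_rot: [[0.136, 0.991, -0.002], [0.991, -0.136, 0.001], [0.001, -0.002, -1.0]]
wrist_force: [1.4, -1.1, -2.8]
gripper_width: 0.601
gripper_force: 32.3
```

>>> jog_arm --plan '[[0.5, [-0.024, -0.013, 0], [0, 0, 0]], [0.5, [-0.013, -0.0073, 0], [0, 0, 0]], [0.5, [0, 0, 0.012], [0, 0, 0]], [0.5, [0, 0, 0.022], [0, 0, 0]], [0.5, [0, 0, 0.024], [0, 0, 0]], [0.5, [0, 0, 0.022], [0, 0, 0]], [0.5, [0, 0, 0.018], [0, 0, 0]], [0.5, [0, 0, 0.01], [0, 0, 0]], [0.5, [0, 0, 0], [0, 0, 0]], [0.5, [0, 0, 0], [0, 0, 0]]]'

```text
time: 12.9
position: [403.6, -270.5, 77.5]
tcp_rot: [[0.136, 0.991, -0.002], [0.991, -0.136, 0.002], [0.001, -0.002, -1.0]]
wrist_force: [0.5, -0.2, -2.9]
gripper_width: 0.603
gripper_force: 32.3
```

```bash
python3 -c "
from h import *
print(to('by',-7.8,60.2)); print(observe()['wrist_force'],observe()['gripper_width'])"
```

```text
(array([-0.7,  2.6, 17.3]), np.float64(-0.0), array([ 403.6, -270.5,   77.5]))
[ 0.51062611 -0.15202246 -2.86945865] 0.6030369130155373
```

>>> jog_arm --plan '[[0.5, [0, 0.001, 0.006], [0, 0, 0]], [0.5, [0, 0.001, 0.005], [0, 0, 0]], [0.5, [0, 0, 0.002], [0, 0, 0]], [0.5, [0, 0, 0.001], [0, 0, 0]], [0.5, [0, 0, 0.001], [0, 0, 0]], [0.5, [0, 0, 0], [0, 0, 0]], [0.5, [0, 0, 0], [0, 0, 0]]]'

```text
time: 13.48
position: [406.8, -271.5, 63.4]
tcp_rot: [[0.136, 0.991, 0.0], [0.991, -0.136, -0.0], [-0.0, 0.0, -1.0]]
wrist_force: [-0.4, 0.6, -2.1]
gripper_width: 0.601
gripper_force: 32.3
```

>>> jog_arm --plan '[[0.5, [0, 0, 0.001], [0, 0, 0]], [0.5, [0, 0, 0.0], [0, 0, 0]]]'

```text
time: 13.65
position: [406.8, -271.5, 62.3]
tcp_rot: [[0.136, 0.991, 0.0], [0.991, -0.136, -0.0], [-0.0, 0.0, -1.0]]
wrist_force: [-0.4, -0.4, -2.6]
gripper_width: 0.603
gripper_force: 32.3
```

>>> jog_arm --plan '[[0.5, [0, 0, 0.001], [0, 0, 0]], [0.5, [0, 0, 0.001], [0, 0, 0]], [0.5, [0, 0, 0.0], [0, 0, 0]]]'

```text
time: 13.9
position: [406.8, -271.5, 60.3]
tcp_rot: [[0.136, 0.991, 0.0], [0.991, -0.136, -0.0], [-0.0, 0.0, -1.0]]
wrist_force: [0.6, 0.5, -2.2]
gripper_width: 0.6
gripper_force: 32.2
```

>>> jog_arm --plan '[[0.5, [0, 0, 0.0006], [0, 0, 0]], [0.5, [0, 0, 0.0], [0, 0, 0]]]'

```text
time: 14.07
position: [406.8, -271.6, 60.2]
tcp_rot: [[0.136, 0.991, 0.0], [0.991, -0.136, -0.0], [-0.0, 0.0, -1.0]]
wrist_force: [-1.9, 1.0, 6.6]
gripper_width: 0.604
gripper_force: 33.0
```

>>> jog_arm --plan '[[0.65, [0, 0, 0], [0, 0, 0]], [0.72, [0, 0, 0], [0, 0, 0]], [0.78, [0, 0, 0], [0, 0, 0]], [0.78, [0, 0, 0], [0, 0, 0]], [0.78, [0, 0, -0.01], [0, 0, 0]], [0.78, [0, 0, -0.02], [0, 0, 0]], [0.78, [0, 0, -0.025], [0, 0, 0]], [0.78, [0, 0, -0.025], [0, 0, 0]], [0.78, [0, 0, -0.025], [0, 0, 0]], [0.78, [0, 0, -0.015], [0, 0, 0]]]'

```text
time: 14.9
position: [407.4, -272.0, 182.2]
tcp_rot: [[0.136, 0.991, 0.002], [0.991, -0.136, -0.002], [-0.001, 0.002, -1.0]]
wrist_force: [1.5, -0.8, 0.0]
gripper_width: 0.779
gripper_force: 0.0
```

>>> jog_arm --plan '[[0.78, [0, 0, 0], [0, 0, -7]], [0.78, [0, 0, 0], [0, 0, -7]], [0.78, [0, 0, 0], [0, 0, -7]], [0.78, [0, 0, 0], [0, 0, -7]], [0.78, [0, 0, 0], [0, 0, -7]], [0.78, [0, 0, 0], [0, 0, -7]], [0.78, [0, 0, 0], [0, 0, -7]], [0.78, [0, 0, 0], [0, 0, -7]], [0.78, [0, 0, 0], [0, 0, -7]], [0.78, [0, 0, 0], [0, 0, -7]]]'

```text
time: 15.73
position: [406.7, -271.5, 179.6]
tcp_rot: [[-0.887, 0.461, -0.0], [0.461, 0.887, 0.0], [0.0, 0.0, -1.0]]
wrist_force: [-0.4, -0.9, 0.0]
gripper_width: 0.78
gripper_force: 0.0
```

>>> jog_arm --plan '[[0.78, [0, 0, 0], [0, 0, -7]], [0.78, [0, 0, 0], [0, 0, -7]], [0.78, [0, 0, 0], [0, 0, -6]], [0.78, [0, 0, 0], [0, 0, 0]]]'

```text
time: 16.07
position: [406.8, -271.5, 179.7]
tcp_rot: [[-0.991, 0.131, 0.0], [0.131, 0.991, 0.0], [0.0, 0.0, -1.0]]
wrist_force: [0.2, -0.6, -0.0]
gripper_width: 0.782
gripper_force: 0.0
```

```bash
python3 -c "
from h import *
print(to('blue',82.2,168)); print(observe()['wrist_force'],observe()['gripper_width'],observe()['joint_positions'][5])"
```

```text
(array([-125.9,  277.8,   11.7]), np.float64(0.3), array([ 406.8, -271.5,  179.7]))
[ 0.17161498 -0.59291609 -0.03550019] 0.7815676601154625 -34.75813575428107
```

>>> jog_arm --plan '[[0.78, [-0.006, 0.012, 0], [0, 0, 0]], [0.78, [-0.014, 0.032, 0], [0, 0, 0]], [0.78, [-0.0165, 0.036, 0], [0, 0, 0]], [0.78, [-0.0165, 0.036, 0], [0, 0, 0]], [0.78, [-0.0165, 0.036, 0], [0, 0, 0]], [0.78, [-0.0165, 0.036, 0], [0, 0, 0]], [0.78, [-0.0165, 0.036, 0], [0, 0, 0]], [0.78, [-0.0145, 0.032, 0.005], [0, 0, 0]], [0.78, [-0.008, 0.018, 0.015], [0, 0, 0]], [0.78, [-0.001, 0.0035, 0.01], [0, 0, 0.3]]]'

```text
time: 16.9
position: [570.8, -10.6, 148.8]
tcp_rot: [[-0.99, 0.141, 0.001], [0.141, 0.99, 0.001], [-0.001, 0.001, -1.0]]
wrist_force: [0.2, -0.1, 0.3]
gripper_width: 0.776
gripper_force: 0.0
```

>>> jog_arm --plan '[[0.78, [0, 0, 0.005], [0, 0, 0]], [0.78, [0, 0, 0], [0, 0, 0]]]'

```text
time: 17.07
position: [567.9, -13.9, 143.3]
tcp_rot: [[-0.99, 0.143, -0.003], [0.143, 0.99, 0.0], [0.003, -0.0, -1.0]]
wrist_force: [0.5, -0.1, 0.5]
gripper_width: 0.783
gripper_force: 0.0
```

```bash
python3 -c "
from h import *
print(to('blue',82.2,56)); print(observe()['wrist_force'],observe()['gripper_width'])"
```

```text
(array([-0.1,  1.4, 87.3]), np.float64(-0.4), array([567.9, -13.9, 143.3]))
[ 0.48116052 -0.05037913  0.46180066] 0.7833576286241274
```

>>> jog_arm --plan '[[0.78, [0.0, 0.001, 0.01], [0, 0, -0.3]], [0.78, [0, 0, 0.016], [0, 0, 0]], [0.78, [0, 0, 0.018], [0, 0, 0]], [0.78, [0, 0, 0.018], [0, 0, 0]], [0.78, [0, 0, 0.014], [0, 0, 0]], [0.78, [0, 0, 0.007], [0, 0, 0]], [0.78, [0, 0, 0.004], [0, 0, 0]], [0.78, [0, 0, 0], [0, 0, 0]]]'

```text
time: 17.73
position: [569.1, -13.3, 57.4]
tcp_rot: [[-0.991, 0.137, -0.001], [0.137, 0.991, 0.0], [0.001, -0.0, -1.0]]
wrist_force: [0.1, -0.5, 0.3]
gripper_width: 0.779
gripper_force: 0.0
```

>>> jog_arm --plan '[[0.5, [0, 0, 0], [0, 0, 0]], [0.5, [0, 0, 0], [0, 0, 0]], [0.5, [0, 0, 0], [0, 0, 0]], [0.5, [0, 0, 0], [0, 0, 0]], [0.5, [0, 0, 0], [0, 0, 0]], [0.5, [0, 0, 0], [0, 0, 0]]]'

```text
time: 18.23
position: [570.1, -12.9, 58.6]
tcp_rot: [[-0.991, 0.136, 0.001], [0.136, 0.991, -0.001], [-0.002, -0.0, -1.0]]
wrist_force: [-1.6, -0.9, 6.3]
gripper_width: 0.603
gripper_force: 32.2
```

>>> jog_arm --plan '[[0.5, [0, 0, -0.006], [0, 0, 0]], [0.5, [0, 0, -0.014], [0, 0, 0]], [0.5, [0, 0, -0.02], [0, 0, 0]], [0.5, [0, 0, -0.02], [0, 0, 0]], [0.5, [0, 0, -0.02], [0, 0, 0]], [0.5, [0, 0, -0.02], [0, 0, 0]], [0.5, [0, 0, -0.02], [0, 0, 0]], [0.5, [0, 0, -0.01], [0, 0, 0]], [0.5, [0, 0, 0], [0, 0, 0]]]'

```text
time: 18.98
position: [570.6, -12.8, 189.9]
tcp_rot: [[-0.991, 0.136, 0.004], [0.136, 0.991, -0.0], [-0.004, 0.0, -1.0]]
wrist_force: [0.4, -0.4, -3.6]
gripper_width: 0.601
gripper_force: 32.3
```

```bash
python3 -c "
from h import *
print(to('bb',82.2,168)); print(observe()['wrist_force'],observe()['gripper_width'])"
```

```text
(array([  38. , -275.7,   21.8]), np.float64(0.0), array([570.6, -12.8, 189.9]))
[ 0.35426753 -0.41194803 -3.64308871] 0.6010600199727413
```

>>> jog_arm --plan '[[0.5, [0.002, -0.012, 0], [0, 0, 0]], [0.5, [0.004, -0.024, 0], [0, 0, 0]], [0.5, [0.005, -0.034, 0], [0, 0, 0]], [0.5, [0.005, -0.037, 0], [0, 0, 0]], [0.5, [0.005, -0.037, 0], [0, 0, 0]], [0.5, [0.005, -0.037, 0], [0, 0, 0]], [0.5, [0.004, -0.034, 0], [0, 0, 0]], [0.5, [0.004, -0.03, 0], [0, 0, 0]], [0.5, [0.003, -0.02, 0], [0, 0, 0]], [0.5, [0.001, -0.0107, 0], [0, 0, 0]]]'

```text
time: 19.82
position: [492.2, -283.2, 186.0]
tcp_rot: [[-0.99, 0.139, -0.002], [0.139, 0.99, 0.001], [0.002, 0.0, -1.0]]
wrist_force: [-0.5, 0.1, -2.6]
gripper_width: 0.602
gripper_force: 32.3
```

>>> jog_arm --plan '[[0.5, [0, 0, 0], [0, 0, 0]], [0.5, [0, 0, 0.01], [0, 0, 0]], [0.5, [0, 0, 0.02], [0, 0, 0]], [0.5, [0, 0, 0.022], [0, 0, 0]], [0.5, [0, 0, 0.022], [0, 0, 0]], [0.5, [0, 0, 0.022], [0, 0, 0]], [0.5, [0, 0, 0.012], [0, 0, 0]], [0.5, [0, 0, 0.004], [0, 0, 0]], [0.5, [0, 0, 0], [0, 0, 0]], [0.5, [0, 0, 0], [0, 0, 0]]]'

```text
time: 20.65
position: [494.6, -279.9, 75.8]
tcp_rot: [[-0.991, 0.135, -0.0], [0.135, 0.991, 0.0], [0.0, 0.0, -1.0]]
wrist_force: [-1.0, -0.7, -1.8]
gripper_width: 0.6
gripper_force: 32.3
```

```bash
python3 -c "
from h import *
print(to('bb',82.2,61.6)); print(observe()['wrist_force'],observe()['gripper_width'])"
```

```text
(array([-1.1, -0.7, 14.2]), np.float64(0.1), array([ 494.6, -279.9,   75.8]))
[-1.03497633 -0.72046111 -1.83719186] 0.6002908578073619
```

>>> jog_arm --plan '[[0.5, [-0.001, 0, 0.005], [0, 0, 0]], [0.5, [0, 0, 0.004], [0, 0, 0]], [0.5, [0, 0, 0.002], [0, 0, 0]], [0.5, [0, 0, 0.001], [0, 0, 0]], [0.5, [0, 0, 0.001], [0, 0, 0]], [0.5, [0, 0, 0], [0, 0, 0]], [0.5, [0, 0, 0], [0, 0, 0]]]'

```text
time: 21.23
position: [495.3, -280.9, 62.8]
tcp_rot: [[-0.991, 0.136, 0.0], [0.136, 0.991, -0.0], [-0.0, -0.0, -1.0]]
wrist_force: [-0.2, 0.4, -2.1]
gripper_width: 0.602
gripper_force: 32.3
```

>>> jog_arm --plan '[[0.5, [0, 0, 0.001], [0, 0, 0]], [0.5, [0, 0, 0.0], [0, 0, 0]]]'

```text
time: 21.4
position: [495.4, -280.9, 61.7]
tcp_rot: [[-0.991, 0.136, 0.0], [0.136, 0.991, -0.0], [-0.0, -0.0, -1.0]]
wrist_force: [0.5, 0.1, -2.4]
gripper_width: 0.601
gripper_force: 32.4
```

>>> jog_arm --plan '[[0.5, [0, 0, 0.0006], [0, 0, 0]], [0.5, [0, 0, 0.0], [0, 0, 0]]]'

```text
time: 21.57
position: [495.4, -280.9, 61.6]
tcp_rot: [[-0.991, 0.136, 0.0], [0.136, 0.991, -0.0], [-0.0, -0.0, -1.0]]
wrist_force: [-0.9, 0.6, 4.4]
gripper_width: 0.598
gripper_force: 32.9
```

>>> jog_arm --plan '[[0.65, [0, 0, 0], [0, 0, 0]], [0.72, [0, 0, 0], [0, 0, 0]], [0.78, [0, 0, 0], [0, 0, 0]], [0.78, [0, 0, 0], [0, 0, 0]], [0.78, [0, 0, -0.01], [0, 0, 0]], [0.78, [0, 0, -0.02], [0, 0, 0]], [0.78, [0, 0, -0.025], [0, 0, 0]], [0.78, [0, 0, -0.025], [0, 0, 0]], [0.78, [0, 0, -0.015], [0, 0, 0]], [0.78, [0, 0, -0.01], [0, 0, 0]]]'

```text
time: 22.4
position: [496.1, -281.4, 168.9]
tcp_rot: [[-0.991, 0.136, 0.003], [0.136, 0.991, -0.002], [-0.003, -0.002, -1.0]]
wrist_force: [0.4, -0.5, 0.1]
gripper_width: 0.778
gripper_force: 0.0
```

```bash
python3 -c "
from h import *
print(to('cup',82.2,168)); print(observe()['wrist_force'],observe()['gripper_width'])
im,d,P=cloud('top'); cv2.imwrite('pics/b.png',im[100:320,200:460,::-1].repeat(2,0).repeat(2,1)); np.savez('b.npz',im=im,P=P)
H,S,V=np.moveaxis(cv2.cvtColor(im,cv2.COLOR_RGB2HSV),2,0)
z=P[...,2]; m=(S>100)&((H<14)|(H>172))&(z>48)&(z<64)&(abs(P[...,0]-629)<45)&(abs(P[...,1]+21)<45)
print('cup',cv2.minEnclosingCircle(P[m][:,:2].astype(np.float32)))
for c,h in dict(blue=(100,125),yellow=(20,33),green=(50,85)).items():
    m=(H>=h[0])&(H<=h[1])&(S>110)&(z<14)&(z>4)&(abs(P[...,0]-620)<110)&(abs(P[...,1]+21)<120)
    print(c,cv2.minAreaRect(P[m][:,:2].astype(np.float32)))
"
```

```text
(array([-96.7, 276.1,   0.8]), np.float64(-0.0), array([ 496.1, -281.4,  168.9]))
[ 0.44702501 -0.5337862   0.1473154 ] 0.7776339890409143
cup ((628.4208374023438, -21.38237953186035), 27.247098922729492)
blue ((569.0414428710938, -13.760093688964844), (59.266136169433594, 60.34851837158203), 81.50929260253906)
yellow ((639.5665283203125, 38.65818405151367), (58.762142181396484, 59.925167083740234), 81.9115982055664)
green ((621.323974609375, -83.94796752929688), (58.4307861328125, 58.90430450439453), 81.9785385131836)
```

View pics/b.png

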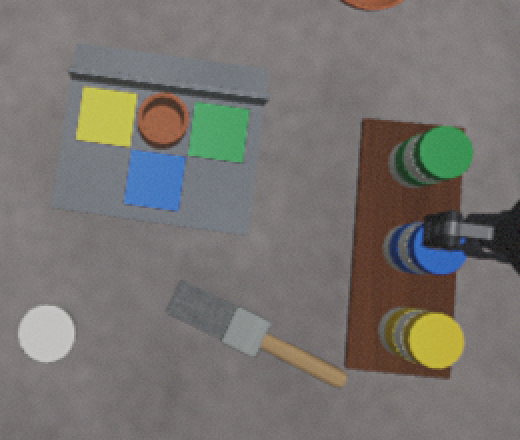

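The crop shows all three jars standing on the board: green (445,152), blue (438,248), yellow (435,340). The cup is alone at (163,120), with the coasters free.

>>> jog_arm --plan '[[0.78, [-0.005, 0.012, 0], [0, 0, 0]], [0.78, [-0.011, 0.032, 0], [0, 0, 0]], [0.78, [-0.013, 0.036, 0], [0, 0, 0]], [0.78, [-0.013, 0.036, 0], [0, 0, 0]], [0.78, [-0.013, 0.036, 0], [0, 0, 0]], [0.78, [-0.013, 0.036, 0], [0, 0, 0]], [0.78, [-0.013, 0.036, 0], [0, 0, 0]], [0.78, [-0.01, 0.032, 0.01], [0, 0, 0]], [0.78, [-0.005, 0.017, 0.02], [0, 0, 0]], [0.78, [-0.0007, 0.0031, 0.02], [0, 0, 0]]]'

```text
time: 23.28
position: [629.6, -16.0, 114.6]
tcp_rot: [[-0.991, 0.132, 0.0], [0.132, 0.991, 0.001], [-0.0, 0.001, -1.0]]
wrist_force: [-0.1, -0.2, -0.6]
gripper_width: 0.783
gripper_force: 0.0
```

>>> jog_arm --plan '[[0.78, [0, 0, 0.015], [0, 0, 0]], [0.78, [0, 0, 0.005], [0, 0, 0]], [0.78, [0, 0, 0], [0, 0, 0]], [0.78, [0, 0, 0], [0, 0, 0]]]'

```text
time: 23.62
position: [628.3, -20.3, 95.9]
tcp_rot: [[-0.991, 0.136, -0.001], [0.136, 0.991, 0.0], [0.001, 0.0, -1.0]]
wrist_force: [0.3, -0.0, 1.2]
gripper_width: 0.779
gripper_force: 0.0
```

```bash
python3 -c "
from h import *
print(to('cup',82.2,26)); print(observe()['wrist_force'],observe()['gripper_width'])"
```

```text
(array([-1.2, -0.6, 69.9]), np.float64(-0.0), array([628.3, -20.3,  95.9]))
[ 0.33722737 -0.01662999  1.17437491] 0.7791783416404313
```

>>> jog_arm --plan '[[0.78, [-0.001, -0.0006, 0.01], [0, 0, 0]], [0.78, [0, 0, 0.016], [0, 0, 0]], [0.78, [0, 0, 0.016], [0, 0, 0]], [0.78, [0, 0, 0.014], [0, 0, 0]], [0.78, [0, 0, 0.008], [0, 0, 0]], [0.78, [0, 0, 0.005], [0, 0, 0]], [0.78, [0, 0, 0], [0, 0, 0]]]'

```text
time: 24.2
position: [629.2, -21.3, 26.5]
tcp_rot: [[-0.991, 0.136, -0.001], [0.136, 0.991, 0.0], [0.001, 0.0, -1.0]]
wrist_force: [-1.0, -0.2, -0.3]
gripper_width: 0.779
gripper_force: 0.0
```

>>> jog_arm --plan '[[0.5, [0, 0, 0], [0, 0, 0]], [0.5, [0, 0, 0], [0, 0, 0]], [0.5, [0, 0, 0], [0, 0, 0]], [0.5, [0, 0, 0], [0, 0, 0]], [0.5, [0, 0, 0], [0, 0, 0]], [0.5, [0, 0, 0], [0, 0, 0]]]' --newtons 22

```text
time: 24.7
position: [630.2, -21.2, 27.9]
tcp_rot: [[-0.991, 0.136, 0.001], [0.136, 0.991, -0.0], [-0.001, -0.0, -1.0]]
wrist_force: [0.3, -0.1, 5.4]
gripper_width: 0.633
gripper_force: 23.9
```

>>> jog_arm --plan '[[0.5, [0, 0, -0.006], [0, 0, 0]], [0.5, [0, 0, -0.014], [0, 0, 0]], [0.5, [0, 0, -0.02], [0, 0, 0]], [0.5, [0, 0, -0.025], [0, 0, 0]], [0.5, [0, 0, -0.025], [0, 0, 0]], [0.5, [0, 0, -0.02], [0, 0, 0]], [0.5, [0, 0, -0.01], [0, 0, 0]], [0.5, [0, 0, 0], [0, 0, 0]]]'

```text
time: 25.37
position: [630.9, -21.3, 149.5]
tcp_rot: [[-0.991, 0.136, 0.004], [0.136, 0.991, -0.001], [-0.004, -0.0, -1.0]]
wrist_force: [-1.6, 0.5, -0.7]
gripper_width: 0.629
gripper_force: 23.6
```

```bash
python3 -c "
from h import *
print(to('wheel',82.2,140)); print(observe()['wrist_force'],observe()['gripper_width'])"
```

```text
(array([180.9, 294.8,   8.8]), np.float64(-0.0), array([630.9, -21.3, 149.5]))
[-1.59475701  0.48746567 -0.70912566] 0.6294781438572268
```

>>> jog_arm --plan '[[0.5, [0.007, 0.011, 0], [0, 0, 0]], [0.5, [0.014, 0.023, 0], [0, 0, 0]], [0.5, [0.018, 0.03, 0], [0, 0, 0]], [0.5, [0.019, 0.032, 0], [0, 0, 0]], [0.5, [0.019, 0.032, 0], [0, 0, 0]], [0.5, [0.019, 0.032, 0], [0, 0, 0]], [0.5, [0.019, 0.032, 0], [0, 0, 0]], [0.5, [0.019, 0.032, 0], [0, 0, 0]], [0.5, [0.018, 0.03, 0], [0, 0, 0]], [0.5, [0.014, 0.023, 0], [0, 0, 0]]]'

```text
time: 26.2
position: [499.5, 278.2, 145.3]
tcp_rot: [[-0.991, 0.134, -0.003], [0.134, 0.991, -0.001], [0.003, -0.001, -1.0]]
wrist_force: [0.2, 0.2, -1.5]
gripper_width: 0.634
gripper_force: 23.6
```

>>> jog_arm --plan '[[0.5, [0.01, 0.0125, 0], [0, 0, 0]], [0.5, [0.004, 0.0055, 0], [0, 0, 0]], [0.5, [0, 0, 0], [0, 0, 0]], [0.5, [0, 0, 0.01], [0, 0, 0]], [0.5, [0, 0, 0.02], [0, 0, 0]], [0.5, [0, 0, 0.015], [0, 0, 0]], [0.5, [0, 0, 0.008], [0, 0, 0]], [0.5, [0, 0, 0], [0, 0, 0]], [0.5, [0, 0, 0], [0, 0, 0]]]'

```text
time: 26.95
position: [491.4, 294.7, 93.7]
tcp_rot: [[-0.991, 0.137, -0.001], [0.137, 0.991, -0.001], [0.001, -0.001, -1.0]]
wrist_force: [0.4, 0.4, -0.7]
gripper_width: 0.63
gripper_force: 23.6
```

```bash
python3 -c "
from h import *
print(to('wheel',82.2,81.9)); print(observe()['wrist_force'],observe()['gripper_width'])"
```

```text
(array([-0.2,  0.8, 11.8]), np.float64(-0.1), array([491.4, 294.7,  93.7]))
[ 0.39783938  0.41358013 -0.70563136] 0.6304401284091072
```

>>> jog_arm --plan '[[0.5, [-0.001, 0.0005, 0.004], [0, 0, 0]], [0.5, [0, 0, 0.003], [0, 0, 0]], [0.5, [0, 0, 0.0015], [0, 0, 0]], [0.5, [0, 0, 0.001], [0, 0, 0]], [0.5, [0, 0, 0], [0, 0, 0]], [0.5, [0, 0, 0], [0, 0, 0]]]'

```text
time: 27.45
position: [492.4, 296.0, 84.7]
tcp_rot: [[-0.991, 0.136, 0.0], [0.136, 0.991, 0.0], [-0.0, 0.0, -1.0]]
wrist_force: [0.4, -0.3, -2.0]
gripper_width: 0.633
gripper_force: 23.6
```

>>> jog_arm --plan '[[0.5, [0, 0, 0.001], [0, 0, 0]], [0.5, [0, 0, 0.0], [0, 0, 0]]]'

```text
time: 27.62
position: [492.3, 296.0, 83.6]
tcp_rot: [[-0.991, 0.136, 0.0], [0.136, 0.991, -0.0], [-0.0, 0.0, -1.0]]
wrist_force: [-0.9, 0.6, -1.5]
gripper_width: 0.631
gripper_force: 23.6
```

>>> jog_arm --plan '[[0.5, [0, 0, 0.001], [0, 0, 0]], [0.5, [0, 0, 0.0], [0, 0, 0]]]'

```text
time: 27.78
position: [492.2, 295.9, 82.5]
tcp_rot: [[-0.991, 0.136, -0.0], [0.136, 0.991, -0.0], [0.0, -0.0, -1.0]]
wrist_force: [-0.4, -0.9, -1.1]
gripper_width: 0.637
gripper_force: 23.6
```

>>> jog_arm --plan '[[0.5, [0, 0, 0.0008], [0, 0, 0]], [0.5, [0, 0, 0.0], [0, 0, 0]]]'

```text
time: 27.95
position: [492.3, 296.0, 81.9]
tcp_rot: [[-0.991, 0.136, 0.0], [0.136, 0.991, 0.0], [-0.0, 0.0, -1.0]]
wrist_force: [0.5, 0.0, -0.0]
gripper_width: 0.634
gripper_force: 23.7
```

Just at contact. I'll nudge down slightly, release, rise, and look at the board, the coasters and the cup.

>>> jog_arm --plan '[[0.5, [0, 0, 0.0004], [0, 0, 0]], [0.5, [0, 0, 0.0], [0, 0, 0]], [0.68, [0, 0, 0], [0, 0, 0]], [0.74, [0, 0, 0], [0, 0, 0]], [0.8, [0, 0, 0], [0, 0, 0]], [0.8, [0, 0, 0], [0, 0, 0]], [0.8, [0, 0, -0.01], [0, 0, 0]], [0.8, [0, 0, -0.02], [0, 0, 0]], [0.8, [0, 0, -0.025], [0, 0, 0]], [0.8, [0, 0, -0.025], [0, 0, 0]]]' --newtons 30

```text
time: 28.78
position: [491.9, 295.8, 162.7]
tcp_rot: [[-0.991, 0.136, -0.001], [0.136, 0.991, -0.0], [0.001, -0.0, -1.0]]
wrist_force: [0.2, -0.1, 0.1]
gripper_width: 0.801
gripper_force: 0.0
```

>>> jog_arm --plan '[[0.78, [0, 0, -0.01], [0, 0, 0]], [0.78, [0.0, -0.015, 0], [0, 0, 0]], [0.78, [0.0, -0.03, 0], [0, 0, 0]], [0.78, [0.0, -0.037, 0], [0, 0, 0]], [0.78, [0.0, -0.037, 0], [0, 0, 0]], [0.78, [0.0, -0.037, 0], [0, 0, 0]], [0.78, [0.0, -0.037, 0], [0, 0, 0]], [0.78, [0.0, -0.03, 0], [0, 0, 0]], [0.78, [0.0, -0.015, 0], [0, 0, 0]], [0.78, [0, 0, 0], [0, 0, 0]]]'

```text
time: 29.62
position: [459.6, 57.5, 171.6]
tcp_rot: [[-0.99, 0.139, -0.0], [0.139, 0.99, -0.001], [-0.0, -0.001, -1.0]]
wrist_force: [0.9, 0.7, -0.3]
gripper_width: 0.779
gripper_force: 0.0
```

```bash
cat >> h.py <<'E'
def see(tag):
    for n in('top','scene'):
        im,d,P=cloud(n); cv2.imwrite(f'pics/{tag}_{n}.png',im[...,::-1]); np.savez(f'{tag}_{n}.npz',im=im,P=P)
        H,S,V=np.moveaxis(cv2.cvtColor(im,cv2.COLOR_RGB2HSV),2,0); x,y,z=np.moveaxis(P,2,0); ok=d>0
        m=ok&(S>100)&((H<14)|(H>172))&(z>100)&(z<120)&(abs(x-491)<80)&(abs(y-295)<80)
        if m.sum()>20: print(n,'cup',cv2.minEnclosingCircle(P[m][:,:2].astype(np.float32)),np.median(z[m]))
        for c,h in dict(blue=(100,125),yellow=(20,33),green=(50,85)).items():
            k=ok&(H>=h[0])&(H<=h[1])&(S>110)&(x>330)&(x<700)&(y<110)&(y>-360)
            m=k&(z>94)&(z<112)
            if m.sum()>20: print(n,c,'lid',cv2.minEnclosingCircle(P[m][:,:2].astype(np.float32)),np.median(z[m]))
            m=k&(z<14)&(z>4)&(y>-150)
            if m.sum()>20: print(n,c,'coaster',cv2.minAreaRect(P[m][:,:2].astype(np.float32)))
E
python3 -c "
from h import *
see('c'); print(to('bb',82.2,168))"
```

```text
top blue lid ((493.4130859375, -280.6385498046875), 26.410343170166016) 103.1255460674322
top blue coaster ((569.34521484375, -13.678108215332031), (59.13233184814453, 59.67441940307617), 81.3354263305664)
top yellow lid ((405.4920654296875, -272.7625732421875), 26.14545440673828) 103.1018130396917
top yellow coaster ((639.6921997070312, 38.33220672607422), (58.58917999267578, 60.31114959716797), 80.96017456054688)
top green lid ((583.76708984375, -289.8092346191406), 25.752233505249023) 103.17609470157151
top green coaster ((621.0526123046875, -84.27838134765625), (57.79014205932617, 58.918540954589844), 81.44488525390625)
scene cup ((491.67401123046875, 294.74530029296875), 27.630613327026367) 109.17695786709055
scene blue lid ((493.57177734375, -280.45648193359375), 26.911909103393555) 103.88480698345921
scene blue coaster ((568.4744262695312, -13.414932250976562), (62.55267333984375, 60.21061325073242), 81.90347290039062)
scene yellow lid ((405.2330627441406, -271.1451110839844), 27.111968994140625) 104.01021374476647
scene yellow coaster ((638.5154418945312, 40.09858703613281), (59.693748474121094, 57.54758834838867), 81.28794860839844)
scene green lid ((584.2625122070312, -288.8404541015625), 26.0575008392334) 103.8800752015469
scene green coaster ((620.255615234375, -82.55807495117188), (60.596351623535156, 57.09670639038086), 82.29689025878906)
(array([ -82. , -332.6,    3.5]), np.float64(-0.1), array([460.1,  59.9, 171.6]))
```

View pics/c_top.png

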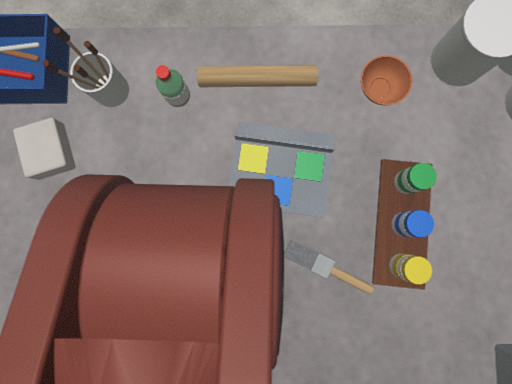

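The top view shows the arm over the wheel, the three jars upright on the board at (415,178), (413,224) and (411,269), and the coasters free at (253,158), (309,166) and (283,190). The scene camera puts the cup within 1 mm of the wheel's centre.

```bash
cat >> h.py <<'E'
T.update(blue=np.array([570.1,-13.8]),yellow=np.array([640.3,38.9]),green=np.array([621.9,-83.7]),bb=np.array([494.7,-280.9]),bg=np.array([585.2,-289.6]),by=np.array([406.6,-272.2]))
E
python3 -c "
from h import *
print(to('bb',82.2,168))"
```

```text
(array([ -81.1, -332.8,    3.5]), np.float64(-0.1), array([460.1,  59.9, 171.6]))
```

>>> jog_arm --plan '[[0.78, [-0.003, -0.015, 0], [0, 0, 0]], [0.78, [-0.007, -0.03, 0], [0, 0, 0]], [0.78, [-0.009, -0.037, 0], [0, 0, 0]], [0.78, [-0.009, -0.037, 0], [0, 0, 0]], [0.78, [-0.009, -0.037, 0], [0, 0, 0]], [0.78, [-0.009, -0.037, 0], [0, 0, 0]], [0.78, [-0.009, -0.037, 0], [0, 0, 0]], [0.78, [-0.009, -0.037, 0], [0, 0, 0]], [0.78, [-0.009, -0.034, 0], [0, 0, 0]], [0.78, [-0.006, -0.02, 0], [0, 0, 0]]]'

```text
time: 30.55
position: [495.7, -271.1, 171.2]
tcp_rot: [[-0.991, 0.136, 0.001], [0.136, 0.991, -0.001], [-0.001, -0.001, -1.0]]
wrist_force: [0.8, 0.3, 0.3]
gripper_width: 0.781
gripper_force: 0.0
```

>>> jog_arm --plan '[[0.78, [-0.002, -0.0113, 0], [0, 0, 0]], [0.78, [0, 0, 0.015], [0, 0, 0]], [0.78, [0, 0, 0.01], [0, 0, 0]], [0.78, [0, 0, 0], [0, 0, 0]], [0.78, [0, 0, 0], [0, 0, 0]]]'

```text
time: 30.97
position: [494.8, -278.3, 145.8]
tcp_rot: [[-0.991, 0.134, -0.002], [0.134, 0.991, 0.001], [0.002, 0.001, -1.0]]
wrist_force: [0.5, -0.0, -0.7]
gripper_width: 0.782
gripper_force: 0.0
```

```bash
python3 -c "
from h import *
print(to('bb',82.2,60))"
```

```text
(array([-0.4, -2.7, 85.8]), np.float64(0.1), array([ 494.8, -278.3,  145.8]))
```

>>> jog_arm --plan '[[0.78, [0, -0.0015, 0.01], [0, 0, 0]], [0.78, [0, 0, 0.016], [0, 0, 0]], [0.78, [0, 0, 0.018], [0, 0, 0]], [0.78, [0, 0, 0.018], [0, 0, 0]], [0.78, [0, 0, 0.014], [0, 0, 0]], [0.78, [0, 0, 0.006], [0, 0, 0]], [0.78, [0, 0, 0.004], [0, 0, 0]], [0.78, [0, 0, 0], [0, 0, 0]]]'

```text
time: 31.63
position: [494.9, -281.2, 60.1]
tcp_rot: [[-0.991, 0.135, -0.0], [0.135, 0.991, 0.0], [0.0, 0.0, -1.0]]
wrist_force: [-1.0, -0.7, 0.2]
gripper_width: 0.781
gripper_force: 0.0
```

>>> jog_arm --plan '[[0.5, [0, 0, 0], [0, 0, 0]], [0.5, [0, 0, 0], [0, 0, 0]], [0.5, [0, 0, 0], [0, 0, 0]], [0.5, [0, 0, 0], [0, 0, 0]], [0.5, [0, 0, 0], [0, 0, 0]], [0.5, [0, 0, 0], [0, 0, 0]]]' --newtons 30

```text
time: 32.13
position: [495.5, -281.7, 61.3]
tcp_rot: [[-0.991, 0.136, 0.001], [0.136, 0.991, -0.001], [-0.001, -0.0, -1.0]]
wrist_force: [0.6, 2.0, 6.7]
gripper_width: 0.604
gripper_force: 31.9
```

>>> jog_arm --plan '[[0.5, [0, 0, -0.006], [0, 0, 0]], [0.5, [0, 0, -0.014], [0, 0, 0]], [0.5, [0, 0, -0.02], [0, 0, 0]], [0.5, [0, 0, -0.025], [0, 0, 0]], [0.5, [0, 0, -0.025], [0, 0, 0]], [0.5, [0, 0, -0.02], [0, 0, 0]], [0.5, [0, 0, -0.01], [0, 0, 0]], [0.5, [0, 0, 0], [0, 0, 0]]]'

```text
time: 32.8
position: [495.9, -282.4, 182.6]
tcp_rot: [[-0.991, 0.136, 0.003], [0.136, 0.991, -0.002], [-0.003, -0.002, -1.0]]
wrist_force: [0.8, -0.1, -1.9]
gripper_width: 0.597
gripper_force: 32.0
```

```bash
python3 -c "
from h import *
print(to('blue',82.2,168)); print(observe()['wrist_force'],observe()['gripper_width'])"
```

```text
(array([-37. , 276.2,  14.2]), np.float64(-0.0), array([ 495.9, -282.4,  182.6]))
[ 0.76783212 -0.07293281 -1.92851705] 0.5974142973721086
```

>>> jog_arm --plan '[[0.5, [-0.002, 0.012, 0], [0, 0, 0]], [0.5, [-0.004, 0.024, 0], [0, 0, 0]], [0.5, [-0.005, 0.034, 0], [0, 0, 0]], [0.5, [-0.005, 0.037, 0], [0, 0, 0]], [0.5, [-0.005, 0.037, 0], [0, 0, 0]], [0.5, [-0.005, 0.037, 0], [0, 0, 0]], [0.5, [-0.004, 0.034, 0], [0, 0, 0]], [0.5, [-0.004, 0.03, 0], [0, 0, 0]], [0.5, [-0.003, 0.02, 0], [0, 0, 0]], [0.5, [-0.001, 0.0112, 0], [0, 0, 0]]]'

```text
time: 33.63
position: [569.3, -9.8, 178.5]
tcp_rot: [[-0.991, 0.133, -0.003], [0.133, 0.991, 0.001], [0.003, 0.001, -1.0]]
wrist_force: [-1.4, -0.3, -2.6]
gripper_width: 0.602
gripper_force: 32.1
```

>>> jog_arm --plan '[[0.5, [0, 0, 0], [0, 0, 0]], [0.5, [0, 0, 0.01], [0, 0, 0]], [0.5, [0, 0, 0.02], [0, 0, 0]], [0.5, [0, 0, 0.022], [0, 0, 0]], [0.5, [0, 0, 0.022], [0, 0, 0]], [0.5, [0, 0, 0.02], [0, 0, 0]], [0.5, [0, 0, 0.01], [0, 0, 0]], [0.5, [0, 0, 0.004], [0, 0, 0]], [0.5, [0, 0, 0], [0, 0, 0]], [0.5, [0, 0, 0], [0, 0, 0]]]'

```text
time: 34.47
position: [570.4, -13.6, 72.9]
tcp_rot: [[-0.991, 0.136, 0.001], [0.136, 0.991, -0.0], [-0.001, -0.0, -1.0]]
wrist_force: [-0.1, 0.1, -1.7]
gripper_width: 0.602
gripper_force: 32.1
```

```bash
python3 -c "
from h import *
print(to('blue',82.2,58.3)); print(observe()['wrist_force'],observe()['gripper_width'])"
```

```text
(array([ 0.3, -0.2, 14.6]), np.float64(-0.0), array([570.4, -13.6,  72.9]))
[-0.11146505  0.05576789 -1.71158897] 0.6021626344751217
```

>>> jog_arm --plan '[[0.5, [-0.0005, 0, 0.005], [0, 0, 0]], [0.5, [0, 0, 0.004], [0, 0, 0]], [0.5, [0, 0, 0.002], [0, 0, 0]], [0.5, [0, 0, 0.001], [0, 0, 0]], [0.5, [0, 0, 0.001], [0, 0, 0]], [0.5, [0, 0, 0], [0, 0, 0]], [0.5, [0, 0, 0], [0, 0, 0]]]'

```text
time: 35.05
position: [570.6, -13.1, 59.5]
tcp_rot: [[-0.991, 0.136, 0.0], [0.136, 0.991, -0.0], [-0.0, -0.0, -1.0]]
wrist_force: [0.1, 0.4, -2.6]
gripper_width: 0.598
gripper_force: 32.1
```

>>> jog_arm --plan '[[0.5, [0, 0, 0.0007], [0, 0, 0]], [0.5, [0, 0, 0.0], [0, 0, 0]]]'

```text
time: 35.22
position: [570.6, -13.1, 58.7]
tcp_rot: [[-0.991, 0.136, 0.0], [0.136, 0.991, -0.0], [-0.0, -0.0, -1.0]]
wrist_force: [0.5, 0.1, -2.7]
gripper_width: 0.6
gripper_force: 32.2
```

>>> jog_arm --plan '[[0.5, [0, 0, 0.0007], [0, 0, 0]], [0.5, [0, 0, 0.0], [0, 0, 0]]]'

```text
time: 35.38
position: [570.8, -13.2, 58.3]
tcp_rot: [[-0.991, 0.136, 0.001], [0.136, 0.991, -0.0], [-0.001, -0.0, -1.0]]
wrist_force: [-0.3, 1.3, 0.6]
gripper_width: 0.605
gripper_force: 32.2
```

>>> jog_arm --plan '[[0.5, [0, 0, 0.0003], [0, 0, 0]], [0.65, [0, 0, 0], [0, 0, 0]], [0.72, [0, 0, 0], [0, 0, 0]], [0.78, [0, 0, 0], [0, 0, 0]], [0.78, [0, 0, 0], [0, 0, 0]], [0.78, [0, 0, -0.01], [0, 0, 0]], [0.78, [0, 0, -0.025], [0, 0, 0]], [0.78, [0, 0, -0.03], [0, 0, 0]], [0.78, [0, 0, -0.03], [0, 0, 0]], [0.78, [0, 0, -0.02], [0, 0, 0]]]'

```text
time: 36.22
position: [571.4, -13.3, 176.3]
tcp_rot: [[-0.991, 0.136, 0.003], [0.136, 0.991, -0.0], [-0.003, -0.0, -1.0]]
wrist_force: [0.9, -0.0, -0.4]
gripper_width: 0.779
gripper_force: 0.0
```

>>> jog_arm --plan '[[0.78, [0, 0, 0], [0, 0, 7]], [0.78, [0, 0, 0], [0, 0, 7]], [0.78, [0, 0, 0], [0, 0, 7]], [0.78, [0, 0, 0], [0, 0, 7]], [0.78, [0, 0, 0], [0, 0, 7]], [0.78, [0, 0, 0], [0, 0, 7]], [0.78, [0, 0, 0], [0, 0, 7]], [0.78, [0, 0, 0], [0, 0, 7]], [0.78, [0, 0, 0], [0, 0, 7]], [0.78, [0, 0, 0], [0, 0, 7]]]'

```text
time: 37.05
position: [570.6, -13.2, 173.5]
tcp_rot: [[-0.205, 0.979, 0.0], [0.979, 0.205, -0.0], [-0.0, 0.0, -1.0]]
wrist_force: [-0.3, -0.2, -0.5]
gripper_width: 0.783
gripper_force: 0.0
```

>>> jog_arm --plan '[[0.78, [0, 0, 0], [0, 0, 7]], [0.78, [0, 0, 0], [0, 0, 7]], [0.78, [0, 0, 0], [0, 0, 6]], [0.78, [0, 0, 0], [0, 0, 0]], [0.78, [0, 0, 0], [0, 0, 0]]]'

```text
time: 37.47
position: [570.6, -13.2, 173.3]
tcp_rot: [[0.133, 0.991, 0.0], [0.991, -0.133, -0.0], [-0.0, 0.0, -1.0]]
wrist_force: [0.1, -0.8, 0.5]
gripper_width: 0.783
gripper_force: 0.0
```

```bash
python3 -c "
from h import *
print(to('by',-7.8,168)); print(observe()['wrist_force'],observe()['gripper_width'])"
```

```text
(array([-278.5, -128.2,    5.2]), np.float64(0.2), array([570.6, -13.2, 173.3]))
[ 0.14372522 -0.75177524  0.53889197] 0.7832610050022373
```

>>> jog_arm --plan '[[0.78, [-0.012, -0.0055, 0], [0, 0, 0]], [0.78, [-0.032, -0.0145, 0], [0, 0, 0]], [0.78, [-0.036, -0.0166, 0], [0, 0, 0]], [0.78, [-0.036, -0.0166, 0], [0, 0, 0]], [0.78, [-0.036, -0.0166, 0], [0, 0, 0]], [0.78, [-0.036, -0.0166, 0], [0, 0, 0]], [0.78, [-0.036, -0.0166, 0], [0, 0, 0]], [0.78, [-0.032, -0.0145, 0], [0, 0, 0]], [0.78, [-0.017, -0.008, 0.005], [0, 0, 0]], [0.78, [-0.0055, -0.0027, 0.01], [0, 0, 0.2]]]'

```text
time: 38.3
position: [404.1, -275.1, 158.7]
tcp_rot: [[0.14, 0.99, 0.001], [0.99, -0.14, -0.002], [-0.002, 0.002, -1.0]]
wrist_force: [0.2, -0.3, -0.2]
gripper_width: 0.781
gripper_force: 0.0
```

>>> jog_arm --plan '[[0.78, [0, 0, 0.01], [0, 0, 0]], [0.78, [0, 0, 0], [0, 0, 0]], [0.78, [0, 0, 0], [0, 0, 0]], [0.78, [0, 0, 0], [0, 0, 0]]]'

```text
time: 38.63
position: [405.7, -271.7, 148.2]
tcp_rot: [[0.138, 0.99, 0.0], [0.99, -0.138, -0.0], [-0.0, 0.0, -1.0]]
wrist_force: [0.7, 0.8, -0.1]
gripper_width: 0.781
gripper_force: 0.0
```

```bash
python3 -c "
from h import *
print(to('by',-7.8,60)); print(observe()['wrist_force'],observe()['gripper_width'])"
```

```text
(array([-0.4,  0.9, 88.2]), np.float64(-0.1), array([ 405.7, -271.7,  148.2]))
[ 0.66318481  0.8068574  -0.08938338] 0.7809187523166582
```

>>> jog_arm --plan '[[0.78, [0, 0.001, 0.01], [0, 0, 0]], [0.78, [0, 0, 0.016], [0, 0, 0]], [0.78, [0, 0, 0.018], [0, 0, 0]], [0.78, [0, 0, 0.018], [0, 0, 0]], [0.78, [0, 0, 0.014], [0, 0, 0]], [0.78, [0, 0, 0.008], [0, 0, 0]], [0.78, [0, 0, 0.004], [0, 0, 0]], [0.78, [0, 0, 0], [0, 0, 0]]]'

```text
time: 39.3
position: [406.6, -271.4, 59.2]
tcp_rot: [[0.139, 0.99, -0.001], [0.99, -0.139, 0.001], [0.0, -0.001, -1.0]]
wrist_force: [0.1, -0.1, -0.9]
gripper_width: 0.784
gripper_force: 0.0
```

>>> jog_arm --plan '[[0.5, [0, 0, 0], [0, 0, 0]], [0.5, [0, 0, 0], [0, 0, 0]], [0.5, [0, 0, 0], [0, 0, 0]], [0.5, [0, 0, 0], [0, 0, 0]], [0.5, [0, 0, 0], [0, 0, 0]], [0.5, [0, 0, 0], [0, 0, 0]]]'

```text
time: 39.8
position: [407.1, -272.1, 60.3]
tcp_rot: [[0.139, 0.99, 0.001], [0.99, -0.139, -0.001], [-0.001, 0.001, -1.0]]
wrist_force: [-1.6, 1.1, 6.3]
gripper_width: 0.604
gripper_force: 32.1
```

>>> jog_arm --plan '[[0.5, [0, 0, -0.006], [0, 0, 0]], [0.5, [0, 0, -0.014], [0, 0, 0]], [0.5, [0, 0, -0.02], [0, 0, 0]], [0.5, [0, 0, -0.025], [0, 0, 0]], [0.5, [0, 0, -0.025], [0, 0, 0]], [0.5, [0, 0, -0.025], [0, 0, 0]], [0.5, [0, 0, -0.015], [0, 0, 0]], [0.5, [0, 0, 0], [0, 0, 0]], [0.5, [0, 0, 0], [0, 0, 0]]]'

```text
time: 40.55
position: [406.9, -272.0, 189.9]
tcp_rot: [[0.139, 0.99, 0.001], [0.99, -0.139, -0.001], [-0.001, 0.001, -1.0]]
wrist_force: [-1.4, 0.3, -2.8]
gripper_width: 0.605
gripper_force: 32.2
```

```bash
python3 -c "
from h import *
print(to('yellow',-7.8,168)); print(observe()['wrist_force'],observe()['gripper_width'])"
```

```text
(array([340.3, 187.8,  21.9]), np.float64(-0.2), array([ 406.9, -272. ,  189.9]))
[-1.38602334  0.33821482 -2.81273875] 0.6048688351542475
```

>>> jog_arm --plan '[[0.5, [0.012, 0.007, 0], [0, 0, 0]], [0.5, [0.024, 0.013, 0], [0, 0, 0]], [0.5, [0.032, 0.018, 0], [0, 0, 0]], [0.5, [0.034, 0.019, 0], [0, 0, 0]], [0.5, [0.034, 0.019, 0], [0, 0, 0]], [0.5, [0.034, 0.019, 0], [0, 0, 0]], [0.5, [0.034, 0.019, 0], [0, 0, 0]], [0.5, [0.034, 0.019, 0], [0, 0, 0]], [0.5, [0.034, 0.019, 0], [0, 0, 0]], [0.5, [0.032, 0.018, 0], [0, 0, 0]]]'

```text
time: 41.38
position: [617.3, 7.7, 187.5]
tcp_rot: [[0.139, 0.99, -0.003], [0.99, -0.139, 0.0], [-0.0, -0.003, -1.0]]
wrist_force: [1.2, -0.6, -1.6]
gripper_width: 0.6
gripper_force: 32.1
```

>>> jog_arm --plan '[[0.5, [0.0235, 0.0115, 0], [0, 0, 0]], [0.5, [0.0128, 0.0063, 0], [0, 0, 0]], [0.5, [0, 0, 0], [0, 0, 0]], [0.5, [0, 0, 0.012], [0, 0, 0]], [0.5, [0, 0, 0.022], [0, 0, 0]], [0.5, [0, 0, 0.024], [0, 0, 0]], [0.5, [0, 0, 0.024], [0, 0, 0]], [0.5, [0, 0, 0.018], [0, 0, 0]], [0.5, [0, 0, 0.01], [0, 0, 0]], [0.5, [0, 0, 0.005], [0, 0, 0]]]'

```text
time: 42.22
position: [638.0, 38.6, 72.0]
tcp_rot: [[0.14, 0.99, -0.004], [0.99, -0.14, 0.0], [-0.001, -0.004, -1.0]]
wrist_force: [0.6, 0.2, -1.2]
gripper_width: 0.605
gripper_force: 32.3
```

>>> jog_arm --plan '[[0.5, [0, 0, 0], [0, 0, 0]], [0.5, [0, 0, 0], [0, 0, 0]], [0.5, [0, 0, 0], [0, 0, 0]]]'

```text
time: 42.47
position: [640.9, 38.9, 75.8]
tcp_rot: [[0.139, 0.99, 0.002], [0.99, -0.139, -0.0], [0.0, 0.002, -1.0]]
wrist_force: [1.0, 0.3, -1.8]
gripper_width: 0.6
gripper_force: 32.3
```

```bash
python3 -c "
from h import *
print(to('yellow',-7.8,57.3)); print(observe()['wrist_force'],observe()['gripper_width'])"
```

```text
(array([-0. , -0.6, 18.5]), np.float64(-0.2), array([640.9,  38.9,  75.8]))
[ 1.00872255  0.26820934 -1.75209582] 0.6004430577247304
```

>>> jog_arm --plan '[[0.5, [0, 0, 0.005], [0, 0, 0]], [0.5, [0, 0, 0.005], [0, 0, 0]], [0.5, [0, 0, 0.004], [0, 0, 0]], [0.5, [0, 0, 0.002], [0, 0, 0]], [0.5, [0, 0, 0.001], [0, 0, 0]], [0.5, [0, 0, 0], [0, 0, 0]], [0.5, [0, 0, 0], [0, 0, 0]]]'

```text
time: 43.05
position: [640.2, 39.0, 57.7]
tcp_rot: [[0.139, 0.99, 0.0], [0.99, -0.139, -0.0], [0.0, 0.0, -1.0]]
wrist_force: [-0.8, 0.3, -2.1]
gripper_width: 0.6
gripper_force: 32.4
```

>>> jog_arm --plan '[[0.5, [0, 0, 0.0007], [0, 0, 0]], [0.5, [0, 0, 0.0], [0, 0, 0]]]'

```text
time: 43.22
position: [640.3, 39.0, 57.4]
tcp_rot: [[0.139, 0.99, 0.001], [0.99, -0.139, -0.0], [0.0, 0.001, -1.0]]
wrist_force: [-1.0, 1.3, 2.5]
gripper_width: 0.599
gripper_force: 32.5
```

>>> jog_arm --plan '[[0.5, [0, 0, 0.0007], [0, 0, 0]], [0.5, [0, 0, 0.0], [0, 0, 0]]]'

```text
time: 43.38
position: [640.3, 39.1, 57.4]
tcp_rot: [[0.139, 0.99, 0.001], [0.99, -0.139, -0.0], [0.0, 0.001, -1.0]]
wrist_force: [-3.7, 0.2, 9.2]
gripper_width: 0.6
gripper_force: 33.1
```

Contact. Release and go for green.

>>> jog_arm --plan '[[0.65, [0, 0, -0.0005], [0, 0, 0]], [0.72, [0, 0, 0], [0, 0, 0]], [0.78, [0, 0, 0], [0, 0, 0]], [0.78, [0, 0, 0], [0, 0, 0]], [0.78, [0, 0, -0.01], [0, 0, 0]], [0.78, [0, 0, -0.025], [0, 0, 0]], [0.78, [0, 0, -0.03], [0, 0, 0]], [0.78, [0, 0, -0.03], [0, 0, 0]], [0.78, [0, 0, -0.02], [0, 0, 0]], [0.78, [0, 0, 0], [0, 0, 0]]]'

```text
time: 44.22
position: [642.7, 38.9, 177.5]
tcp_rot: [[0.139, 0.99, 0.008], [0.99, -0.139, -0.0], [0.001, 0.008, -1.0]]
wrist_force: [-0.4, -0.2, 1.4]
gripper_width: 0.78
gripper_force: 0.0
```

```bash
python3 -c "
from h import *
print(to('bg',-7.8,168)); print(observe()['wrist_force'],observe()['gripper_width'])"
```

```text
(array([-333.3,  -11.3,    9.2]), np.float64(-0.2), array([642.7,  38.9, 177.5]))
[-0.42432574 -0.17071913  1.4197061 ] 0.7799973686412756
```

>>> jog_arm --plan '[[0.78, [-0.02, -0.001, 0], [0, 0, -0.2]], [0.78, [-0.035, -0.001, 0], [0, 0, 0]], [0.78, [-0.04, -0.001, 0], [0, 0, 0]], [0.78, [-0.04, -0.001, 0], [0, 0, 0]], [0.78, [-0.04, -0.001, 0], [0, 0, 0]], [0.78, [-0.04, -0.001, 0], [0, 0, 0]], [0.78, [-0.04, -0.001, 0], [0, 0, 0]], [0.78, [-0.04, -0.001, 0], [0, 0, 0]], [0.78, [-0.028, -0.001, 0], [0, 0, 0]], [0.78, [-0.01, 0, 0], [0, 0, 0]]]'

```text
time: 45.05
position: [584.6, -294.0, 171.7]
tcp_rot: [[0.14, 0.99, -0.0], [0.99, -0.14, -0.001], [-0.001, -0.0, -1.0]]
wrist_force: [-0.4, 0.9, -0.0]
gripper_width: 0.782
gripper_force: 0.0
```

>>> jog_arm --plan '[[0.78, [0, 0, 0.015], [0, 0, 0]], [0.78, [0, 0, 0.01], [0, 0, 0]], [0.78, [0, 0, 0], [0, 0, 0]], [0.78, [0, 0, 0], [0, 0, 0]], [0.78, [0, 0, 0], [0, 0, 0]]]'

```text
time: 45.47
position: [586.2, -288.8, 147.2]
tcp_rot: [[0.135, 0.991, 0.0], [0.991, -0.135, 0.0], [0.0, 0.0, -1.0]]
wrist_force: [0.8, -0.1, 0.3]
gripper_width: 0.78
gripper_force: 0.0
```

```bash
python3 -c "
from h import *
print(to('bg',-7.8,60)); print(observe()['wrist_force'],observe()['gripper_width'])"
```

```text
(array([-1. , -0.9, 87.2]), np.float64(0.1), array([ 586.2, -288.8,  147.2]))
[ 0.76333251 -0.10976783  0.33426636] 0.7796487940513834
```

>>> jog_arm --plan '[[0.78, [-0.0007, -0.001, 0.01], [0, 0, 0]], [0.78, [0, 0, 0.016], [0, 0, 0]], [0.78, [0, 0, 0.018], [0, 0, 0]], [0.78, [0, 0, 0.018], [0, 0, 0]], [0.78, [0, 0, 0.014], [0, 0, 0]], [0.78, [0, 0, 0.007], [0, 0, 0]], [0.78, [0, 0, 0.004], [0, 0, 0]], [0.78, [0, 0, 0], [0, 0, 0]]]'

```text
time: 46.13
position: [584.6, -289.9, 59.3]
tcp_rot: [[0.136, 0.991, -0.001], [0.991, -0.136, 0.0], [0.0, -0.001, -1.0]]
wrist_force: [0.0, 0.1, -0.0]
gripper_width: 0.784
gripper_force: 0.0
```

>>> jog_arm --plan '[[0.5, [0, 0, 0], [0, 0, 0]], [0.5, [0, 0, 0], [0, 0, 0]], [0.5, [0, 0, 0], [0, 0, 0]], [0.5, [0, 0, 0], [0, 0, 0]], [0.5, [0, 0, 0], [0, 0, 0]], [0.5, [0, 0, 0], [0, 0, 0]]]'

```text
time: 46.63
position: [585.3, -290.5, 60.7]
tcp_rot: [[0.136, 0.991, 0.001], [0.991, -0.136, -0.001], [-0.001, 0.001, -1.0]]
wrist_force: [-0.6, 0.6, 6.2]
gripper_width: 0.602
gripper_force: 32.0
```

>>> jog_arm --plan '[[0.5, [0, 0, -0.006], [0, 0, 0]], [0.5, [0, 0, -0.014], [0, 0, 0]], [0.5, [0, 0, -0.02], [0, 0, 0]], [0.5, [0, 0, -0.025], [0, 0, 0]], [0.5, [0, 0, -0.025], [0, 0, 0]], [0.5, [0, 0, -0.015], [0, 0, 0]], [0.5, [0, 0, -0.005], [0, 0, 0]], [0.5, [0, 0, 0], [0, 0, 0]], [0.5, [0, 0, 0], [0, 0, 0]]]'

```text
time: 47.38
position: [584.4, -289.9, 168.9]
tcp_rot: [[0.136, 0.991, -0.001], [0.991, -0.136, 0.001], [0.0, -0.001, -1.0]]
wrist_force: [0.0, 0.5, -2.4]
gripper_width: 0.601
gripper_force: 31.9
```

```bash
python3 -c "
from h import *
print(to('green',-7.8,168)); print(observe()['wrist_force'],observe()['gripper_width'])"
```

```text
(array([209.4,   9.1,   1. ]), np.float64(-0.0), array([ 584.4, -289.9,  168.9]))
[ 0.00649907  0.54125428 -2.38724785] 0.6009311806006279
```

>>> jog_arm --plan '[[0.5, [0.012, 0, 0], [0, 0, 0]], [0.5, [0.025, 0.001, 0], [0, 0, 0]], [0.5, [0.032, 0.002, 0], [0, 0, 0]], [0.5, [0.035, 0.002, 0], [0, 0, 0]], [0.5, [0.035, 0.002, 0], [0, 0, 0]], [0.5, [0.032, 0.001, 0], [0, 0, 0]], [0.5, [0.025, 0.001, 0], [0, 0, 0]], [0.5, [0.0125, 0, 0], [0, 0, 0]], [0.5, [0, 0, 0], [0, 0, 0]], [0.5, [0, 0, 0], [0, 0, 0]]]'

```text
time: 48.22
position: [621.5, -84.1, 168.9]
tcp_rot: [[0.134, 0.991, -0.002], [0.991, -0.134, -0.0], [-0.0, -0.002, -1.0]]
wrist_force: [0.3, -0.5, -1.2]
gripper_width: 0.604
gripper_force: 31.8
```

>>> jog_arm --plan '[[0.5, [0, 0, 0.01], [0, 0, 0]], [0.5, [0, 0, 0.02], [0, 0, 0]], [0.5, [0, 0, 0.02], [0, 0, 0]], [0.5, [0, 0, 0.02], [0, 0, 0]], [0.5, [0, 0, 0.015], [0, 0, 0]], [0.5, [0, 0, 0.008], [0, 0, 0]], [0.5, [0, 0, 0], [0, 0, 0]], [0.5, [0, 0, 0], [0, 0, 0]], [0.5, [0, 0, 0], [0, 0, 0]]]'

```text
time: 48.97
position: [622.6, -85.5, 77.6]
tcp_rot: [[0.136, 0.991, 0.001], [0.991, -0.136, -0.0], [-0.0, 0.001, -1.0]]
wrist_force: [0.3, 0.1, -1.6]
gripper_width: 0.6
gripper_force: 31.8
```

```bash
python3 -c "
from h import *
print(to('green',-7.8,57.7)); print(observe()['wrist_force'],observe()['gripper_width'])"
```

```text
(array([ 1.7, -1. , 19.9]), np.float64(-0.0), array([622.6, -85.5,  77.6]))
[ 0.33010809  0.09141922 -1.62578602] 0.6000878002735747
```

>>> jog_arm --plan '[[0.5, [0.001, -0.0005, 0.006], [0, 0, 0]], [0.5, [0, 0, 0.006], [0, 0, 0]], [0.5, [0, 0, 0.004], [0, 0, 0]], [0.5, [0, 0, 0.002], [0, 0, 0]], [0.5, [0, 0, 0.001], [0, 0, 0]], [0.5, [0, 0, 0], [0, 0, 0]], [0.5, [0, 0, 0], [0, 0, 0]]]'

```text
time: 49.55
position: [621.8, -83.8, 57.8]
tcp_rot: [[0.136, 0.991, 0.0], [0.991, -0.136, -0.0], [-0.0, 0.0, -1.0]]
wrist_force: [0.1, 0.5, -1.9]
gripper_width: 0.6
gripper_force: 32.0
```

>>> jog_arm --plan '[[0.5, [0, 0, 0.0007], [0, 0, 0]], [0.5, [0, 0, 0.0], [0, 0, 0]]]'

```text
time: 49.72
position: [621.8, -83.8, 57.7]
tcp_rot: [[0.136, 0.991, 0.0], [0.991, -0.136, -0.0], [-0.0, 0.001, -1.0]]
wrist_force: [-2.2, 0.6, 5.0]
gripper_width: 0.603
gripper_force: 32.4
```

>>> jog_arm --plan '[[0.65, [0, 0, -0.0003], [0, 0, 0]], [0.72, [0, 0, 0], [0, 0, 0]], [0.78, [0, 0, 0], [0, 0, 0]], [0.78, [0, 0, 0], [0, 0, 0]], [0.78, [0, 0, -0.01], [0, 0, 0]], [0.78, [0, 0, -0.025], [0, 0, 0]], [0.78, [0, 0, -0.03], [0, 0, 0]], [0.78, [0, 0, -0.03], [0, 0, 0]], [0.78, [0, 0, -0.02], [0, 0, 0]], [0.78, [-0.02, 0, 0], [0, 0, 0]]]'

```text
time: 50.55
position: [621.8, -101.9, 178.3]
tcp_rot: [[0.133, 0.991, 0.008], [0.991, -0.133, -0.001], [0.0, 0.008, -1.0]]
wrist_force: [0.8, -0.3, 0.8]
gripper_width: 0.777
gripper_force: 0.0
```

>>> jog_arm --plan '[[0.78, [-0.035, -0.005, 0], [0, 0, 0]], [0.78, [-0.035, -0.01, 0], [0, 0, 0]], [0.78, [-0.035, -0.01, 0], [0, 0, 0]], [0.78, [-0.035, -0.01, 0], [0, 0, 0]], [0.78, [-0.035, -0.01, 0], [0, 0, 0]], [0.78, [-0.035, -0.01, 0], [0, 0, 0]], [0.78, [-0.02, -0.005, 0], [0, 0, 0]], [0.78, [0, 0, 0], [0, 0, 0]], [0.78, [0, 0, 0], [0, 0, 0]]]'

```text
time: 51.3
position: [527.8, -324.4, 173.0]
tcp_rot: [[0.138, 0.99, 0.001], [0.99, -0.138, -0.0], [-0.0, 0.001, -1.0]]
wrist_force: [0.9, 0.9, -0.4]
gripper_width: 0.781
gripper_force: 0.0
```

```bash
python3 -c "
from h import *
see('d')"
```

```text
top cup ((490.94476318359375, 293.8784484863281), 26.49497413635254) 108.34278073955852
top blue lid ((568.1766967773438, -12.597525596618652), 25.845035552978516) 100.09362637600498
top blue coaster ((573.5192260742188, -14.381519317626953), (59.23890686035156, 69.33149719238281), 81.57861328125)
top yellow lid ((638.7898559570312, 37.87884521484375), 25.73984718322754) 100.08560010054987
top yellow coaster ((642.2171630859375, 38.09388732910156), (58.554222106933594, 65.58326721191406), 81.59151458740234)
top green lid ((620.3028564453125, -83.60480499267578), 25.70081901550293) 100.14129905992684
top green coaster ((620.9066772460938, -83.88932037353516), (58.35700988769531, 58.11795425415039), 81.706787109375)
scene cup ((491.78143310546875, 295.19683837890625), 26.674720764160156) 109.24876854129644
scene blue lid ((568.3186645507812, -11.985447883605957), 26.054567337036133) 101.26498821110988
scene blue coaster ((561.156982421875, -39.04945373535156), (113.25572204589844, 66.00251770019531), 73.70011138916016)
scene yellow lid ((639.1483764648438, 38.74392318725586), 25.948490142822266) 101.2856233925852
scene yellow coaster ((637.097900390625, 20.717201232910156), (98.13178253173828, 57.820247650146484), 83.96803283691406)
scene green lid ((621.0654907226562, -83.00228881835938), 25.870426177978516) 101.10561269280231
scene green coaster ((620.306640625, -82.11737823486328), (58.67182159423828, 56.78612518310547), 81.34178924560547)
```

View pics/d_top.png

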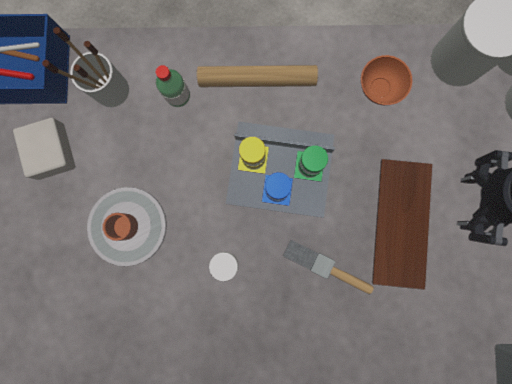

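The top view shows the cup upright on the wheel at (117,226). The jars stand on their own coasters at (252,152), (314,160) and (278,187), each within about 1.5 mm of the middle, and the gripper is clear over the board.

```bash
python3 -c "
from h import *
print(sign_off())"
```

```text
the job is handed in; nothing more can be done
None
```

The job is done and handed in at about 51 s: the cup stands in the middle of the wheel, and each jar is back on its own coaster within about 1.5 mm of the middle, with nothing knocked over or dropped.

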